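# Scoop the frozen meatballs into the insulated box

## Task

With the scoop, move every frozen meatball from the steel pan into the white insulated box, never touching the meatballs with the fingers. Stand the scoop back in the middle of its green mat, and when all the meatballs are in, lower the box's lid fully shut without slamming it. Leave the gold cans where they are.

Things in the scene. Friction and masses are not known exactly. Their poses are not given: they have to be found in the camera images.
- pan: Open steel pan, fixed, outer 310 (x) x 125 (y) x 65 high, inner 300 x 115, walls 5. Origin: centre of its underside on the table. Its floor is flat and level, 5 above the table, from x -150 to +125; from there a 45 degree ramp rises 25 to the +x wall (x +150). The meatballs start in its +x half.
- box: White insulated box, fixed, 180 (x) x 200 (y) x 100 high, walls 8, floor 8, open on top. Origin: centre of its underside on the table. Its blue lid is hinged along the rim on the +x side.
- lid (a joint): Hinge angle of the lid in rad: 0 closed flat on the box, grows as it opens; about 1.57 is upright. The lid stays where it is left (stiff hinge, about 2 N at its free edge).
- lid_hinge (a point): Middle of the lid's hinge line (lid's underside), at the box's +x rim 100 above the table; its axes are the lid's: x from the free edge to the hinge, z out of the lid's outer face.
- lid_edge (a point): Middle of the lid's free edge on the outer face. The lid is 180 from hinge to free edge, 200 wide, 10 thick, blue.
- lid_handle (a point): Outer end of the black knob on the lid's outer face: 35 out of the face, 30 from the free edge, midway across.
- mat: Flat green plastic mat, fixed, 190 (x) x 160 (y) x 4 thick: the scoop's place. Origin: centre of its underside on the table.
- scoop: Steel scoop, 0.26 kg, on its flat bottom. Origin: on its underside, 45 ahead of the back; x to the open front edge (nose), y across, z up. Blade 75 long (x -45 to +30), 105 wide, floor 3 thick with a heel to x -60, back wall 55 high at x -45; side walls 45 high from x -42 to -5, 27 high to x +10, none beyond. Handle: see scoop_grip.
- scoop_grip (a point): Where to hold the scoop's blue handle: at (-86, 0, 137) in the scoop's frame, axes as scoop. The handle is a straight bar 20 thick (y) x 26 x 140 long, standing outside the back wall from (x -60, z 30), leaning back 14 degrees (up and towards -x); this point is its centre, 110 up it.
- ball0_center (a point): Centre of a frozen brown meatball, hard, 32 diameter, 18 g. May be absent.
- ball1_center (a point): Centre of a frozen brown meatball, hard, 32 diameter, 18 g. May be absent.
- ball2_center (a point): Centre of a frozen brown meatball, hard, 32 diameter, 18 g. May be absent.
- ball3_center (a point): Centre of a frozen brown meatball, hard, 32 diameter, 18 g. May be absent.
- ball4_center (a point): Centre of a frozen brown meatball, hard, 32 diameter, 18 g. May be absent.
- ball5_center (a point): Centre of a frozen brown meatball, hard, 32 diameter, 18 g. May be absent.
- ball6_center (a point): Centre of a frozen brown meatball, hard, 32 diameter, 18 g. May be absent.
- ball7_center (a point): Centre of a frozen brown meatball, hard, 32 diameter, 18 g. May be absent.
- ball8_center (a point): Centre of a frozen brown meatball, hard, 32 diameter, 18 g. May be absent.
- ball9_center (a point): Centre of a frozen brown meatball, hard, 32 diameter, 18 g. May be absent.
- ball10_center (a point): Centre of a frozen brown meatball, hard, 32 diameter, 18 g. May be absent.
- ball11_center (a point): Centre of a frozen brown meatball, hard, 32 diameter, 18 g. May be absent.
- can0: Empty gold can, 74 diameter, 100 high, a bystander. Origin: centre of its underside.
- can1: Empty gold can, 74 diameter, 100 high, a bystander. Origin: centre of its underside.
- can2: Empty gold can, 74 diameter, 100 high, a bystander. Origin: centre of its underside.

How it is judged (in metres and radians):
On the way, in this order (a step that is already met when the one before it is completed fails the run):
1. every meatball lies in the box, lid still open (x of ball0_center in the frame of box between -0.083 and 0.083 m and y of ball0_center in the frame of box between -0.093 and 0.093 m and z of ball0_center in the frame of box between 0 and 0.098 m and x of ball1_center in the frame of box between -0.083 and 0.083 m and y of ball1_center in the frame of box between -0.093 and 0.093 m and z of ball1_center in the frame of box between 0 and 0.098 m and x of ball2_center in the frame of box between -0.083 and 0.083 m and y of ball2_center in the frame of box between -0.093 and 0.093 m and z of ball2_center in the frame of box between 0 and 0.098 m and x of ball3_center in the frame of box between -0.083 and 0.083 m and y of ball3_center in the frame of box between -0.093 and 0.093 m and z of ball3_center in the frame of box between 0 and 0.098 m and x of ball4_center in the frame of box between -0.083 and 0.083 m and y of ball4_center in the frame of box between -0.093 and 0.093 m and z of ball4_center in the frame of box between 0 and 0.098 m and x of ball5_center in the frame of box between -0.083 and 0.083 m and y of ball5_center in the frame of box between -0.093 and 0.093 m and z of ball5_center in the frame of box between 0 and 0.098 m and x of ball6_center in the frame of box between -0.083 and 0.083 m and y of ball6_center in the frame of box between -0.093 and 0.093 m and z of ball6_center in the frame of box between 0 and 0.098 m and x of ball7_center in the frame of box between -0.083 and 0.083 m and y of ball7_center in the frame of box between -0.093 and 0.093 m and z of ball7_center in the frame of box between 0 and 0.098 m and x of ball8_center in the frame of box between -0.083 and 0.083 m and y of ball8_center in the frame of box between -0.093 and 0.093 m and z of ball8_center in the frame of box between 0 and 0.098 m and x of ball9_center in the frame of box between -0.083 and 0.083 m and y of ball9_center in the frame of box between -0.093 and 0.093 m and z of ball9_center in the frame of box between 0 and 0.098 m and x of ball10_center in the frame of box between -0.083 and 0.083 m and y of ball10_center in the frame of box between -0.093 and 0.093 m and z of ball10_center in the frame of box between 0 and 0.098 m and x of ball11_center in the frame of box between -0.083 and 0.083 m and y of ball11_center in the frame of box between -0.093 and 0.093 m and z of ball11_center in the frame of box between 0 and 0.098 m and value of joint lid above 0.3 rad), for 0.2 s.
2. the lid is closed (value of joint lid below 0.05 rad), for 0.2 s.
At the end, for the whole second after the job is handed in: Every meatball is inside the box, the lid is closed (within 0.05 rad), and the scoop stands upright at rest on its mat, within 45 mm of the mat's centre (x of ball0_center in the frame of box between -0.083 and 0.083 m and y of ball0_center in the frame of box between -0.093 and 0.093 m and z of ball0_center in the frame of box between 0 and 0.098 m and x of ball1_center in the frame of box between -0.083 and 0.083 m and y of ball1_center in the frame of box between -0.093 and 0.093 m and z of ball1_center in the frame of box between 0 and 0.098 m and x of ball2_center in the frame of box between -0.083 and 0.083 m and y of ball2_center in the frame of box between -0.093 and 0.093 m and z of ball2_center in the frame of box between 0 and 0.098 m and x of ball3_center in the frame of box between -0.083 and 0.083 m and y of ball3_center in the frame of box between -0.093 and 0.093 m and z of ball3_center in the frame of box between 0 and 0.098 m and x of ball4_center in the frame of box between -0.083 and 0.083 m and y of ball4_center in the frame of box between -0.093 and 0.093 m and z of ball4_center in the frame of box between 0 and 0.098 m and x of ball5_center in the frame of box between -0.083 and 0.083 m and y of ball5_center in the frame of box between -0.093 and 0.093 m and z of ball5_center in the frame of box between 0 and 0.098 m and x of ball6_center in the frame of box between -0.083 and 0.083 m and y of ball6_center in the frame of box between -0.093 and 0.093 m and z of ball6_center in the frame of box between 0 and 0.098 m and x of ball7_center in the frame of box between -0.083 and 0.083 m and y of ball7_center in the frame of box between -0.093 and 0.093 m and z of ball7_center in the frame of box between 0 and 0.098 m and x of ball8_center in the frame of box between -0.083 and 0.083 m and y of ball8_center in the frame of box between -0.093 and 0.093 m and z of ball8_center in the frame of box between 0 and 0.098 m and x of ball9_center in the frame of box between -0.083 and 0.083 m and y of ball9_center in the frame of box between -0.093 and 0.093 m and z of ball9_center in the frame of box between 0 and 0.098 m and x of ball10_center in the frame of box between -0.083 and 0.083 m and y of ball10_center in the frame of box between -0.093 and 0.093 m and z of ball10_center in the frame of box between 0 and 0.098 m and x of ball11_center in the frame of box between -0.083 and 0.083 m and y of ball11_center in the frame of box between -0.093 and 0.093 m and z of ball11_center in the frame of box between 0 and 0.098 m and horizontal distance between scoop and mat below 0.045 m and height (world z) of scoop below 0.012 m and angle between scoop's own z axis and vertical below 0.1 rad and value of joint lid below 0.05 rad and linear speed of scoop below 0.03 m/s); the robot touches nothing.
It fails at once if the fingers touch a meatball (contact force between the fingers and ball0 above 0.3 N or contact force between the fingers and ball1 above 0.3 N or contact force between the fingers and ball2 above 0.3 N or contact force between the fingers and ball3 above 0.3 N or contact force between the fingers and ball4 above 0.3 N or contact force between the fingers and ball5 above 0.3 N or contact force between the fingers and ball6 above 0.3 N or contact force between the fingers and ball7 above 0.3 N or contact force between the fingers and ball8 above 0.3 N or contact force between the fingers and ball9 above 0.3 N or contact force between the fingers and ball10 above 0.3 N or contact force between the fingers and ball11 above 0.3 N).
It fails at once if the lid is slammed (faster than 2.5 rad/s) (velocity of joint lid below -2.5 rad/s).
It fails at once if a gold can is pushed more than 30 mm or tipped (distance of any of can0, can1, can2 from where it was at the start of the episode above 0.03 m or angle between any of can0, can1, can2's own z axis and vertical above 0.4 rad).
Of ball2, ball3, ball4, ball5, ball6, ball7, ball8, ball9, ball10, ball11 only 7 to 10 are there at a start; the rules pass over those that are not, and their reading is None.
At some moment in a run one of scoop may be knocked a few centimetres aside while the robot is not near it.
It also fails if it takes over 210 s, if anything falls off the work surface, if the arm or the gripper's body presses on something with over 40 N, if the wrist force passes 120 N, or if a joint passes its speed limit or range.

## Robot

A 6-joint arm with a two-finger parallel gripper is mounted at the origin on the work surface. World frame = base frame: x ahead of the robot, y to its left, z up, the work surface at z = 0. Lengths are in m, angles in degrees, forces in N, time in s.
With the tool pointing down it reaches from about 0.25 to 0.775 m from the base axis. Payload 4 kg.
Tool frame: the origin (TCP) lies between the finger pads; the fingertips stand 14 mm ahead of it and the grasp point (between the pads) lies 5 mm behind it (robot.finger_overhang is the distance from the TCP to the fingertips, in m); z points along the fingers, y is the line along which they close (so a half turn about z gives the same grasp; the last joint's range is limited). The gripper opens to 85 mm and grips with 20 to 120 N. Pads are 22 mm wide; open, the fingers measure 114 mm over their backs; the gripper's body (76 mm by 85 mm) begins 54 mm behind the grasp point. The pads swing forward as they close: fully open they stand 13 mm farther back than shut.
Start: joints at [-73.001, 4.996, 78.535, -0, 96.463, -5.907], TCP at [0.214, -0.507, 0.245] pointing down, gripper open.
Joint ranges: [-177.83, 177.83], [-43.37, 116.18], [15.69, 146.23], [-61.86, 241.86], [9.47, 152.12], [-147.06, 147.06]. Speed limits (degrees/s): [159.86, 159.86, 180, 180, 180, 180].

## Interface

Orientations are given as [roll, pitch, yaw] about the fixed x, y, z axes, in that order (R = Rz(yaw) Ry(pitch) Rx(roll)).
In Python, from bench import sense, capture, camera_params, robot gives the robot as it stands. The module is installed in compiled form; this text tells all that it offers.
- The arm moves only by the tool apply_moves, never from a script. Its argument "steps" is one flat list of numbers, 7 for each row, row after row: the shift along the world's x, y, z in m, then the turn, a rotation vector about the world's x, y, z in rad, then the opening, from -1 (shut) to 1 (fully open). A call has 1 to 20 rows; each row is the pose to reach, as a shift and turn from the pose commanded when the call began; what a row does not reach only later rows make up. A row lasts 1/10 s, in which the tool goes at most 50 mm and 8.59 degrees, less where a joint would pass 70% of its speed; a pose out of reach is approached as far as the arm can. A call with a gripper value outside its range is refused whole. The fingers move at their own pace and stop on an object; "force" is the grip in N (left out, the last holds). Time passes only in rows, so rows that repeat a pose let the fingers close. It gives the time, the measured TCP pose, the force, the opening and the grip force at its end, in the units of the state.
- sense(): the state, without advancing time (a new reading comes with each control period).
- capture(name): name is "side" or "top" or "wrist"; returns the picture (420x560x3 uint8, blue, green, red); there is no depth.
- camera_params(name): a dict with "K" (3x3 intrinsics, pixels), "R" (3x3) and "t" (3): a world point X has camera coordinates R X + t; the wrist camera has in their place "mount" (4x4, takes a point from camera to tool coordinates, whose origin is the TCP and whose axes are the flange's). Camera axes: x right, y down, z forward; pixel columns grow to the right and rows downward; lengths in m; the calibration is good to about 2 mm. A picture is of the moment at which its call begins: read the wrist's pose just before it. camera_params takes no time and is no camera call.
- robot.sign_off(): hands the job in; it is judged then, once.
The state is a dict: "time_s": time; "qpos": joint angles; "qvel": joint speeds; "tau": joint torques, N m; "position": TCP position; "ee_rot": TCP orientation; "wrist_force": force on the tool from outside, world axes, zero at the start; "moment": the same for the moment, N m; "gripper_width": opening from 0.0 (shut) to 1.0 (fully open); "finger_force": force on a finger pad.
Only numpy, scipy, OpenCV 4.12 (cv2) and the standard library are available. Lean on these libraries where they do the work, as an engineer would, in place of code of your own. Each camera call takes 0.05 s, during which the arm holds its last target. There are 200 camera calls.

## Working session

There is one attempt and no reset: what is moved stays moved. The work goes in short steps, Python scripts to look and compute and a tool call to move; the robot and the scene stay as the last step left them, time stands still between calls to the robot, and variables do not carry over. Pictures are saved under pics/ and viewed, at most 14 in all, crops included, and the job is handed in when it is done.

Besides the shell and the picture viewer there is one more tool, called after "Call:" by a JSON object that holds its "fn" and its "kwargs". apply_moves: Moves the arm, as the interface text tells. Its arguments: {"type":"object","properties":{"steps":{"type":"array"},"force":{"type":"number"}},"required":["steps"]}

```bash
mkdir -p pics; ls
python3 - <<'E'
from bench import sense,capture,camera_params,robot
import cv2,numpy as np
s=sense();print(s['time_s'],s['position'],s['ee_rot'],s['gripper_width'])
for n in('top','side'):
    cv2.imwrite(f'pics/{n}0.png',capture(n));p=camera_params(n);print(n,np.round(p['K'],1).tolist(),np.round(-p['R'].T@p['t'],3),np.round(p['R'],3).tolist())
print(camera_params('wrist'))
E
```

```text
pics
0.0 [ 0.21393163 -0.50615231  0.24410509] [-1.79868695e+02 -1.37121390e-02  2.29066234e+01] 0.998841284020566
top [[536.3, 0.0, 276.7], [0.0, 536.3, 204.5], [0.0, 0.0, 1.0]] [ 4.090e-01 -1.000e-03  1.606e+00] [[0.013, -1.0, -0.01], [-0.99, -0.012, -0.139], [0.139, 0.012, -0.99]]
side [[453.2, 0.0, 274.3], [0.0, 453.2, 205.4], [0.0, 0.0, 1.0]] [-0.157 -0.748  0.896] [[0.71, -0.704, 0.004], [-0.415, -0.423, -0.806], [0.569, 0.57, -0.593]]
{'K': array([[296.65217939,   0.        , 279.32867758],
       [  0.        , 296.65217939, 210.27998351],
       [  0.        ,   0.        ,   1.        ]]), 'mount': array([[-1.04320917e-03, -9.45033482e-01, -3.26971910e-01,
         8.43866395e-02],
       [ 9.99999427e-01, -9.06726860e-04, -5.69838948e-04,
        -1.19756037e-03],
       [ 2.42042673e-04, -3.26972317e-01,  9.45033886e-01,
        -1.29839061e-01],
       [ 0.00000000e+00,  0.00000000e+00,  0.00000000e+00,
         1.00000000e+00]])}
```

View pics/top0.png

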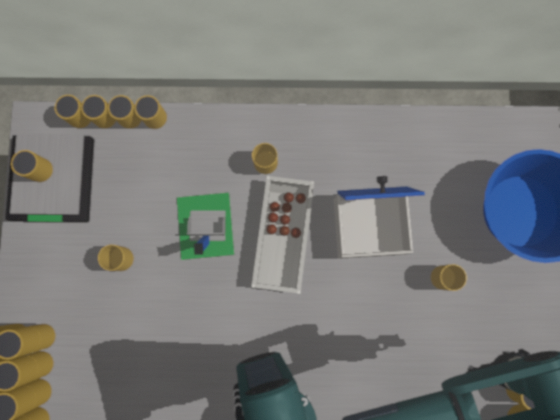

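View pics/side0.png

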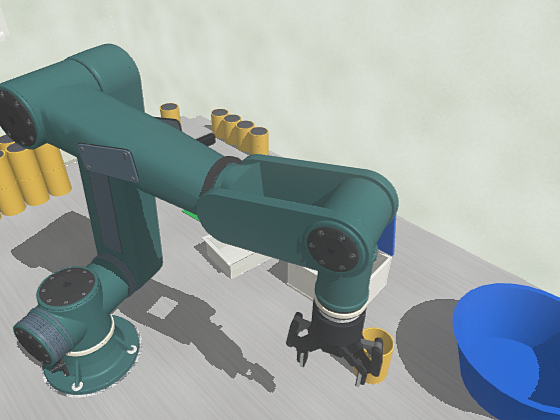

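The top view shows the mat and scoop at (205,227), handle towards the robot. The pan is around (285,235) with about 10 balls in its upper half, and the box is at (375,225) with its lid upright along its upper edge. I'll enlarge it to pick corners.

Run:
```python
import cv2
im=cv2.imread('pics/top0.png')[145:310,165:435]
cv2.imwrite('pics/crop0.png',cv2.resize(im,(797,487),interpolation=cv2.INTER_CUBIC))
```

```text
(no output)
```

View pics/crop0.png

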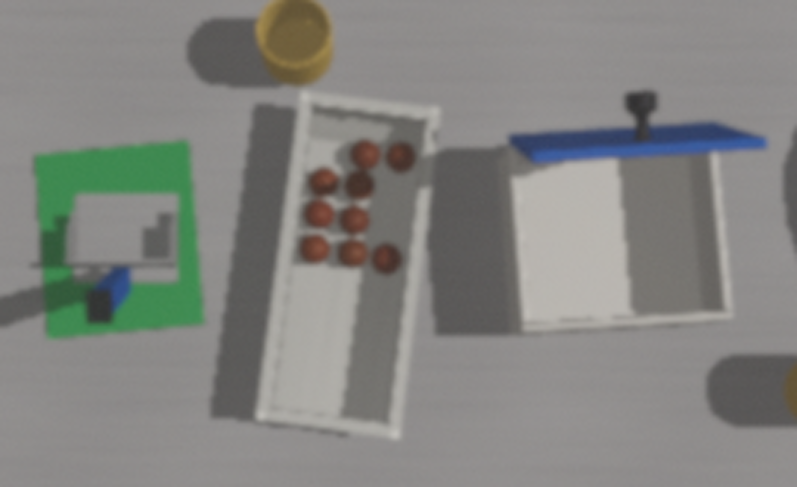

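The crop (2.952x, offset (165,145)) shows 9 balls, the pan rim corners, mat corners, box rim and the scoop, whose handle top is at (99,305). Next I'll cast rays onto the known planes.

```bash
cat > h.py <<'E'
import numpy as np,cv2
from bench import sense,capture,camera_params,robot
from scipy.spatial.transform import Rotation as Ro
def cam(n):
    p=camera_params(n)
    if n!='wrist': return p['K'],p['R'],p['t']
    s=sense(); T=np.eye(4);T[:3,:3]=Ro.from_euler('xyz',s['ee_rot'],degrees=True).as_matrix();T[:3,3]=s['position']
    M=np.linalg.inv(T@p['mount']);return p['K'],M[:3,:3],M[:3,3]
def ray(c,uv):
    K,R,t=c;return -R.T@t,R.T@np.linalg.solve(K,[uv[0],uv[1],1.])
def plane(c,uv,z):
    o,d=ray(c,uv);return o+d*(z-o[2])/d[2]
def cross(c1,p1,c2,p2):
    A=[];b=[]
    for c,p in((c1,p1),(c2,p2)):
        o,d=ray(c,p);d/=np.linalg.norm(d);P=np.eye(3)-np.outer(d,d);A.append(P);b.append(P@o)
    x=np.linalg.solve(sum(A),sum(b));return x
def proj(c,X):
    q=c[0]@(c[1]@np.array(X)+c[2]);return q[:2]/q[2]
E
python3 - <<'E'
from h import *
np.set_printoptions(precision=3,suppress=True)
c=cam('top')
f=lambda u,v,z:plane(c,(u/2.952+165,v/2.952+145),z)
P=np.array([f(*p,.065) for p in[(303,94),(440,108),(398,437),(258,418)]]);print('pan',P,P.mean(0),np.linalg.norm(np.diff(P,axis=0),axis=1))
d=(P[0]+P[1]-P[2]-P[3]);print('yaw',np.degrees(np.arctan2(d[1],d[0])))
P=np.array([f(*p,.004) for p in[(34,156),(188,141),(204,324),(48,337)]]);print('mat',P,P.mean(0),np.linalg.norm(np.diff(P,axis=0),axis=1))
d=(P[0]+P[1]-P[2]-P[3]);print('yaw',np.degrees(np.arctan2(d[1],d[0])))
P=np.array([f(*p,.1) for p in[(510,155),(715,148),(732,316),(523,331)]]);print('box',P,P.mean(0),np.linalg.norm(np.diff(P,axis=0),axis=1))
d=P[3]-P[2];print('yaw',np.degrees(np.arctan2(-d[0],d[1])))
print('lid',[f(*p,.28) for p in[(510,137),(535,160),(765,145),(713,125)]])
print('handletop',f(99,305,.17)); print('blade nose',f(75,195,.003),f(178,195,.003),'heel',f(178,282,.003))
for p in[(366,154),(400,157),(323,181),(359,184),(319,213),(354,219),(314,248),(352,253),(386,258)]:print('ball',f(*p,.021))
print('cans',f(295,32,.1),plane(c,(452,272),.1),plane(c,(112,255),.1))
E
```

```text
pan [[ 0.706  0.045  0.065]
 [ 0.693 -0.091  0.065]
 [ 0.372 -0.052  0.065]
 [ 0.388  0.083  0.065]] [ 0.54  -0.004  0.065] [0.136 0.324 0.136]
yaw -6.9072395341374
mat [[0.65  0.322 0.004]
 [0.667 0.164 0.004]
 [0.48  0.143 0.004]
 [0.465 0.3   0.004]] [0.566 0.232 0.004] [0.159 0.188 0.158]
yaw 6.519699027743527
box [[ 0.642 -0.156  0.1  ]
 [ 0.651 -0.353  0.1  ]
 [ 0.49  -0.366  0.1  ]
 [ 0.473 -0.168  0.1  ]] [ 0.564 -0.261  0.1  ] [0.197 0.161 0.198]
yaw 4.834017914592449
lid [array([ 0.629, -0.138,  0.28 ]), array([ 0.61 , -0.159,  0.28 ]), array([ 0.625, -0.353,  0.28 ]), array([ 0.642, -0.309,  0.28 ])]
handletop [0.489 0.224 0.17 ]
blade nose [0.61  0.278 0.003] [0.611 0.173 0.003] heel [0.522 0.17  0.003]
ball [ 0.653 -0.019  0.021]
ball [ 0.651 -0.053  0.021]
ball [0.625 0.025 0.021]
ball [ 0.622 -0.012  0.021]
ball [0.592 0.028 0.021]
ball [ 0.587 -0.007  0.021]
ball [0.557 0.033 0.021]
ball [ 0.552 -0.006  0.021]
ball [ 0.548 -0.04   0.021]
cans [0.76  0.053 0.1  ] [ 0.436 -0.472  0.1  ] [0.471 0.477 0.1  ]
```

```bash
cat >> h.py <<'E'
RD=Ro.from_euler('xyz',[180,0,0],degrees=True)
G=np.array([-.086,0,.137]); TILT=-14
def tool_for(yaw,pitch=0,lean=TILT):   # tool rotation for a scoop of this yaw/pitch(nose down +), deg
    return Ro.from_euler('z',yaw,degrees=True)*Ro.from_euler('y',pitch+lean,degrees=True)*RD
def delta(pos,rot,s=None):
    s=s or sense();R0=Ro.from_euler('xyz',s['ee_rot'],degrees=True)
    return np.round(np.r_[np.array(pos)-s['position'],(rot*R0.inv()).as_rotvec()],4)
def log():
    s=sense();open('log.txt','a').write(repr([list(s['qpos']),list(s['position']),list(s['ee_rot'])])+'\n');return s
E
python3 - <<'E'
from h import *
log();print(delta([.44,.2255,.32],tool_for(0)))
E
```

```text
[ 0.226   0.7317  0.0758  0.0468 -0.2413 -0.3981]
```

Call:
{"fn": "apply_moves", "kwargs": {"steps": [0.06, 0.2, 0.0758, 0.01, -0.06, -0.1, 1, 0.12, 0.4, 0.0758, 0.03, -0.12, -0.2, 1, 0.2, 0.6, 0.0758, 0.04, -0.2, -0.3, 1, 0.226, 0.7317, 0.0758, 0.0468, -0.2413, -0.3981, 1, 0.226, 0.7317, 0.0758, 0.0468, -0.2413, -0.3981, 1, 0.226, 0.7317, 0.0758, 0.0468, -0.2413, -0.3981, 1, 0.226, 0.7317, 0.0758, 0.0468, -0.2413, -0.3981, 1, 0.226, 0.7317, 0.0758, 0.0468, -0.2413, -0.3981, 1, 0.226, 0.7317, 0.0758, 0.0468, -0.2413, -0.3981, 1, 0.226, 0.7317, 0.0758, 0.0468, -0.2413, -0.3981, 1, 0.226, 0.7317, 0.0758, 0.0468, -0.2413, -0.3981, 1, 0.226, 0.7317, 0.0758, 0.0468, -0.2413, -0.3981, 1, 0.226, 0.7317, 0.0758, 0.0468, -0.2413, -0.3981, 1, 0.226, 0.7317, 0.0758, 0.0468, -0.2413, -0.3981, 1, 0.226, 0.7317, 0.0758, 0.0468, -0.2413, -0.3981, 1, 0.226, 0.7317, 0.0758, 0.0468, -0.2413, -0.3981, 1, 0.226, 0.7317, 0.0758, 0.0468, -0.2413, -0.3981, 1, 0.226, 0.7317, 0.0758, 0.0468, -0.2413, -0.3981, 1, 0.226, 0.7317, 0.0758, 0.0468, -0.2413, -0.3981, 1]}}

```text
time_s: 2.0
position: [0.4398, 0.2239, 0.321]
ee_rot: [179.8, -14.0, -0.1]
wrist_force: [0.1, -0.6, 0.9]
gripper_width: 0.998
finger_force: 0.0
```

Run:
```python
from h import *
s=log();print(s['time_s'],s['position'],s['ee_rot'],s['qpos'])
np.save('wc1.npy',np.array(cam('wrist'),dtype=object),allow_pickle=True)
cv2.imwrite('pics/w1.png',capture('wrist'))
cv2.imwrite('pics/s1.png',capture('side'))
```

```text
2.0 [0.43983705 0.22387361 0.32097177] [ 1.79840623e+02 -1.39697024e+01 -7.56750729e-02] [ 24.05638201 -10.81453907  86.16763912  -5.81359049  91.91010097
 113.30860857]Traceback (most recent call last):
  File "<stdin>", line 3, in <module>
ValueError: could not broadcast input array from shape (3,3) into shape (3,)
```

```bash
cat >> h.py <<'E'
import pickle
def shot(n,f):
    c=cam(n);im=capture(n);cv2.imwrite(f'pics/{f}.png',im);pickle.dump(c,open(f'pics/{f}.pkl','wb'));return c,im
def load(f): return pickle.load(open(f'pics/{f}.pkl','rb'))
E
python3 - <<'E'
from h import *
shot('wrist','w1');shot('side','s1')
E
```

```text
(no output)
```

View pics/w1.png

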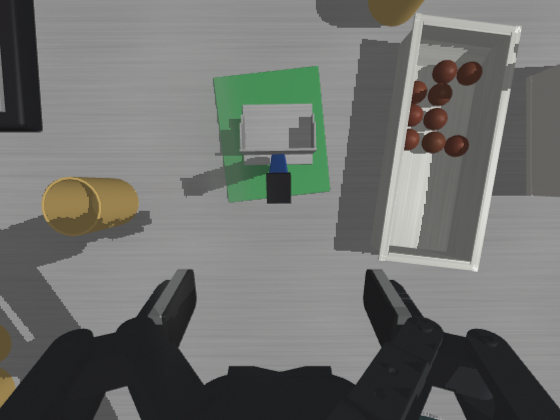

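The wrist view shows the scoop's handle cap centred at (279,188), the nose edge from (243,105) to (313,106), and the pan with its balls on the right. I'll triangulate the handle top with the top view.

Run:
```python
from h import *
np.set_printoptions(precision=4,suppress=True)
w=load('w1');t=cam('top');f=lambda u,v:(u/2.952+165,v/2.952+145)
print('cap',cross(w,(279,188),t,f(99,305)))
print('noseL',cross(w,(243,105),t,f(75,195)),'noseR',cross(w,(313,106),t,f(178,195)))
print('nose z3',plane(w,(243,105),.006),plane(w,(313,106),.006))
print('cap plane',plane(w,(279,188),.17))
M=np.array([plane(w,p,.004) for p in[(214,79),(318,66),(330,190),(229,202)]]);print('mat',M,M.mean(0))
for a,b in (((418,14),(303,94)),((520,28),(440,108)),((476,270),(398,437)),((381,261),(258,418))):print('pan',cross(w,a,t,f(*b)),plane(w,a,.065))
M=np.array([plane(w,p,.065) for p in[(418,14),(520,28),(476,270),(381,261)]]);print(M.mean(0))
d=M[0]+M[1]-M[2]-M[3];print(np.degrees(np.arctan2(d[1],d[0])),np.linalg.norm(d)/2)
```

```text
cap [0.4874 0.2242 0.1705]
noseL [ 0.6107  0.2792 -0.0013] noseR [ 0.6106  0.1726 -0.0018]
nose z3 [0.609  0.2787 0.006 ] [0.6072 0.1727 0.006 ]
cap plane [0.4859 0.2249 0.17  ]
mat [[0.6477 0.3221 0.004 ]
 [0.6663 0.1654 0.004 ]
 [0.4802 0.1451 0.004 ]
 [0.462  0.3029 0.004 ]] [0.564  0.2339 0.004 ]
pan [0.7061 0.0452 0.066 ] [0.7072 0.0451 0.065 ]
pan [ 0.6933 -0.0914  0.0599] [ 0.6899 -0.0876  0.065 ]
pan [ 0.3705 -0.0511  0.0621] [ 0.37   -0.0486  0.065 ]
pan [0.3862 0.0842 0.0692] [0.3832 0.0838 0.065 ]
[ 0.5376 -0.0018  0.065 ]
-6.885401375133445 0.32427568041893917
```

Call:
{"fn": "apply_moves", "kwargs": {"steps": [0.016, 0, -0.049, 0, 0, 0, 1, 0.032, 0, -0.098, 0, 0, 0, 1, 0.04, 0.001, -0.13, 0, 0, 0, 1, 0.047, 0.001, -0.158, 0, 0, 0, 1, 0.054, 0.001, -0.185, 0, 0, 0, 1, 0.054, 0.001, -0.185, 0, 0, 0, 1, 0.054, 0.001, -0.185, 0, 0, 0, 0.2, 0.054, 0.001, -0.185, 0, 0, 0, -1, 0.054, 0.001, -0.185, 0, 0, 0, -1, 0.054, 0.001, -0.185, 0, 0, 0, -1, 0.054, 0.001, -0.185, 0, 0, 0, -1, 0.054, 0.001, -0.185, 0, 0, 0, -1, 0.054, 0.001, -0.185, 0, 0, 0, -1], "force": 100}}

```text
time_s: 3.4
position: [0.4945, 0.2262, 0.1377]
ee_rot: [179.9, -14.1, -0.0]
wrist_force: [-3.1, -0.8, 6.0]
gripper_width: 0.217
finger_force: 98.2
```

Call:
{"fn": "apply_moves", "kwargs": {"steps": [0, 0, 0.04, 0, 0, 0, -1, 0, 0, 0.08, 0, 0, 0, -1, 0, 0, 0.11, 0, 0, 0, -1, 0, 0, 0.11, 0, 0, 0, -1]}}

```text
time_s: 3.8
position: [0.4961, 0.227, 0.2516]
ee_rot: [-179.9, -14.5, -0.0]
wrist_force: [0.5, -0.3, -1.9]
gripper_width: 0.224
finger_force: 98.5
```

Run:
```python
from h import *
s=log();print(s['time_s'],s['position'],s['ee_rot'],s['qpos'],s['gripper_width'],s['finger_force'],s['wrist_force'])
shot('wrist','w2');shot('side','s2')
```

```text
3.8 [0.49606834 0.22703104 0.25156255] [-1.79903421e+02 -1.45062794e+01 -3.81284578e-02] [ 21.61131078  -4.51443641  88.49728919  -5.25737371  82.49181883
 111.70608061] 0.22356673694225176 98.52274775505066 [ 0.53436848 -0.29435932 -1.94886575]
```

View pics/w2.png

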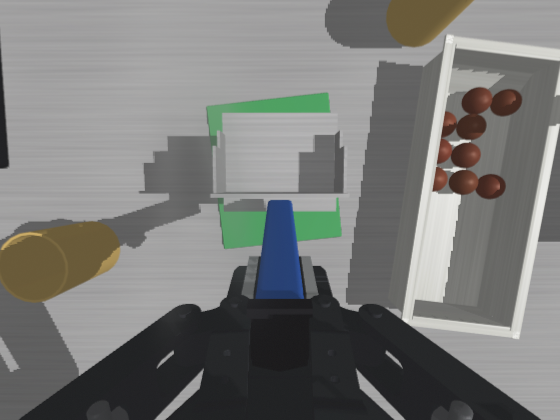

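The scoop is held at the handle. Its blade is at (223–337, 113) in the wrist view, the pan is to the right and nothing has slipped. Next I'll fit the arm model and check that the dump pose is reachable.

```bash
cat > kin.py <<'E'
from h import *
from scipy.optimize import least_squares
D=[eval(l) for l in open('log.txt')]
def parts(q,s4):
    q=np.radians(q);z=lambda a:Ro.from_euler('z',a);y=lambda a:Ro.from_euler('y',a)
    A=z(q[0]);B=A*y(q[1]);C=B*y(q[2]);E=C*z(s4*q[3])*y(q[4])*z(q[5]+np.pi/2)
    return A,B,C,E
def cols(q,s4):
    A,B,C,E=parts(q,s4);m=lambda R:R.as_matrix()
    return np.c_[m(A)[:,0],m(A)[:,2],m(B)[:,2],m(C)[:,0],m(C)[:,2],m(E)[:,2]]
def fitted():
    best=None
    for s4 in(1,-1):
        e=sum((parts(d[0],s4)[3]*Ro.from_euler('xyz',d[2],degrees=True).inv()).magnitude() for d in D)/len(D)
        if best is None or e<best[0]:best=(e,s4)
    s4=best[1];M=np.vstack([cols(d[0],s4) for d in D]);p=np.hstack([d[1] for d in D])
    x,*_=np.linalg.lstsq(M,p,rcond=1e-4);return s4,x,np.degrees(best[0]),np.abs(M@x-p).max(),np.linalg.svd(M)[1]
LO=np.array([-177,-43,16,-61,10,-146.]);HI=np.array([177,116,146,241,152,146.])
def ik(pos,rot,q0,s4,x):
    def f(q):
        return np.r_[(cols(q,s4)@x-pos)*10,(parts(q,s4)[3]*rot.inv()).as_rotvec()]
    r=least_squares(f,np.clip(q0,LO+.1,HI-.1),bounds=(LO,HI),x_scale=50);e=f(r.x);return r.x,np.linalg.norm(e[:3])/10,np.degrees(np.linalg.norm(e[3:]))
E
python3 - <<'E'
from kin import *
np.set_printoptions(precision=4,suppress=True)
s4,x,e,ep,sv=fitted();print(s4,x,e,ep,sv)
s=sense();w=load('w2');R=Ro.from_euler('xyz',s['ee_rot'],degrees=True)
R0=Ro.from_euler('xyz',[179.9,-14.1,0],degrees=True);O=R0.inv().apply(np.array([.579,.2255,.004])-[.4945,.2262,.1377]);print('origin in tool',O)
S=R*R0.inv();o=s['position']+R.apply(O);print('scoop',o,[proj(w,o+S.apply([.03,k,.003])) for k in(.0525,-.0525)])
E
```

```text
1 [ 0.0506 -0.2485 -0.3361 -0.5158  0.5857 -0.2599] 3.8546484048044784e-14 0.05411923200034949 [3.4551 2.4506 0.1829 0.1197 0.0853 0.0468]
origin in tool [0.0494 0.0004 0.1503]
scoop [0.5774 0.2252 0.1108] [array([226.7885, 120.0538]), array([338.5191, 119.8541])]
```

```bash
sed -i 's/np.c_\[m(A)\[:,0\],m(A)/np.c_[m(A)[:,0],m(A)[:,1],m(A)/' kin.py
cat > dump.py <<'E'
from kin import *
np.set_printoptions(precision=3,suppress=True)
s4,x,e,ep,sv=fitted();print(x,ep,sv)
O=np.array([.0494,.0004,.1503])
def path(nose,yaw,pitches,q):
    for p in pitches:
        R=tool_for(yaw,p,-14.1);S=Ro.from_euler('z',yaw,degrees=True)*Ro.from_euler('y',p,degrees=True)
        o=np.array(nose)-S.apply([.03,0,0]);T=o-R.apply(O)
        q,a,b=ik(T,R,q,s4,x);print(p,T,q.round(0),round(a,4),round(b,2))
if __name__=='__main__':
    path([.545,-.285,.12],95,[-20,0,20,40,55,70,80],[-25,0,90,0,90,-10])
E
python3 dump.py
```

```text
[0.    0.057 0.153 0.449 0.101 0.5   0.311] 5.551115123125783e-16 [3.455 2.451 1.734 0.167 0.108 0.085 0.034]
-20 [ 0.558 -0.438  0.207] [-51.  47.  32.  24. 128. -45.] 0.0 0.0
0 [ 0.555 -0.399  0.254] [-45.  30.  47.  10. 113. -47.] 0.0 0.0
20 [ 0.55  -0.347  0.285] [-35.  15.  62.  -5.  99. -41.] 0.0 0.0
40 [ 0.545 -0.287  0.296] [-22.   5.  76. -23.  87. -28.] 0.0 0.0
55 [ 0.541 -0.241  0.291] [-10.   2.  85. -40.  82. -14.] 0.0 0.0
70 [ 0.537 -0.199  0.273] [  0.   4.  92. -56.  83.   2.] 0.0 0.0
80 [ 0.535 -0.174  0.256] [  4.   6.  94. -61.  85.   9.] 0.0003 5.33
```

```bash
cat >> h.py <<'E'
PC=np.array([.538,-.003]);PY=-6.9
OT=np.array([.0494,.0004,.1503])
def scoop_pan(u,v,z,pitch=0,yaw=None):
    yaw=PY if yaw is None else yaw
    a=np.radians(PY);xy=PC+u*np.array([np.cos(a),np.sin(a)])+v*np.array([-np.sin(a),np.cos(a)])
    R=tool_for(yaw,pitch,-14.1);return np.r_[xy,z]-R.apply(OT),R
E
python3 - <<'E'
from h import *
s=sense();print(s['position'],s['ee_rot'],s['wrist_force'])
print(delta(*scoop_pan(-.06,0,.09)))
E
```

```text
[0.49345761 0.22602874 0.24488548] [ 1.79856631e+02 -1.38654937e+01  7.36016240e-03] [ 0.20103341 -0.33858067 -3.41228779]
[-0.0989 -0.2113 -0.0211  0.0022 -0.0042 -0.12  ]
```

Call:
{"fn": "apply_moves", "kwargs": {"steps": [-0.02, -0.04, 0, 0, 0, -0.02, -1, -0.04, -0.08, 0, 0, 0, -0.05, -1, -0.06, -0.12, 0, 0, 0, -0.07, -1, -0.08, -0.16, -0.01, 0, 0, -0.1, -1, -0.09, -0.19, -0.02, 0.002, -0.004, -0.12, -1, -0.099, -0.211, -0.021, 0.002, -0.004, -0.12, -1, -0.099, -0.211, -0.021, 0.002, -0.004, -0.12, -1, -0.099, -0.211, -0.021, 0.002, -0.004, -0.12, -1, -0.099, -0.211, -0.021, 0.002, -0.004, -0.12, -1, -0.099, -0.211, -0.021, 0.002, -0.004, -0.12, -1]}}

```text
time_s: 4.9
position: [0.3951, 0.0159, 0.2245]
ee_rot: [-180.0, -14.1, -6.8]
wrist_force: [-1.0, -0.1, -2.6]
gripper_width: 0.221
finger_force: 100.3
```

Run:
```python
from h import *
s=log();print(s['position'],s['ee_rot'],delta(*scoop_pan(-.06,0,.09)))
shot('wrist','w3')
```

```text
[0.39513355 0.01588753 0.22447114] [-179.97667614  -14.12620586   -6.81470928] [-0.0006 -0.0011 -0.0007 -0.0003  0.0005 -0.0016]
```

View pics/w3.png

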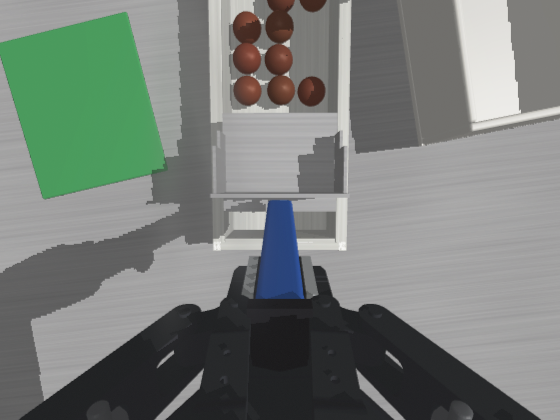

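The wrist view shows the scoop centred between the pan walls: nose at (223–337, 113), rim inner edges at about 220 and 341. Next I'll check the nose projection and plan the lowering.

Run:
```python
from h import *
np.set_printoptions(precision=4,suppress=True)
s=sense();w=load('w3');R=Ro.from_euler('xyz',s['ee_rot'],degrees=True);o=s['position']+R.apply(OT)
S=tool_for(0,0,-14.1).inv();S=R*S
print(o,[proj(w,o+S.apply(p)) for p in([.03,.0525,.003],[.03,-.0525,.003],[-.045,.0525,.055],[-.045,-.0525,.055])])
for z in(.006,.007): print(delta(*scoop_pan(-.06,0,z)))
print(delta(*scoop_pan(.0,0,.006)))
for u in (.09,): print('end',delta(*scoop_pan(u,0,.006)), delta(*scoop_pan(u,0,.02,-20)),delta(*scoop_pan(u-.05,0,.16,-22)))
```

```text
[0.4792 0.0055 0.0911] [array([223.2663, 113.072 ]), array([338.5439, 112.9485]), array([212.0999, 198.0386]), array([350.5622, 197.8917])]
[-0.0006 -0.0011 -0.085  -0.0003  0.001  -0.0016]
[-0.0006 -0.0011 -0.084  -0.0003  0.001  -0.0016]
[ 0.0589 -0.0083 -0.085  -0.0003  0.001  -0.0016]
end [ 0.1483 -0.0191 -0.085  -0.0003  0.001  -0.0016] [ 0.1079 -0.0142 -0.108  -0.0419 -0.3456 -0.0017] [ 0.055  -0.0078  0.0276 -0.0461 -0.3802 -0.0017]
```

Call:
{"fn": "apply_moves", "kwargs": {"steps": [0, -0.001, -0.03, 0, 0, -0.002, -1, 0, -0.001, -0.055, 0, 0, -0.002, -1, 0, -0.001, -0.075, 0, 0, -0.002, -1, 0, -0.001, -0.085, 0, 0, -0.002, -1, 0, -0.001, -0.085, 0, 0, -0.002, -1, 0.014, -0.003, -0.085, 0, 0, -0.002, -1, 0.028, -0.005, -0.085, 0, 0, -0.002, -1, 0.042, -0.006, -0.085, 0, 0, -0.002, -1, 0.056, -0.008, -0.085, 0, 0, -0.002, -1, 0.07, -0.01, -0.085, 0, 0, -0.002, -1, 0.084, -0.011, -0.085, 0, 0, -0.002, -1, 0.098, -0.013, -0.085, 0, 0, -0.002, -1, 0.112, -0.015, -0.085, 0, 0, -0.002, -1, 0.125, -0.016, -0.085, 0, 0, -0.002, -1, 0.137, -0.018, -0.085, 0, 0, -0.002, -1, 0.148, -0.019, -0.085, 0, 0, -0.002, -1, 0.148, -0.019, -0.085, 0, 0, -0.002, -1]}}

```text
time_s: 6.65
position: [0.5442, -0.004, 0.14]
ee_rot: [-180.0, -14.2, -7.0]
wrist_force: [-0.3, 0.2, -4.0]
gripper_width: 0.223
finger_force: 100.2
```

```bash
cat >> h.py <<'E'
def nose(u,v,z,p,yaw=None):  # scoop pose with nose (underside) at pan u, height z, pitch p
    a=np.radians(p);return scoop_pan(u-.03*np.cos(a),v,z+.03*np.sin(a),p,yaw)
E
python3 - <<'E'
from h import *
s=log();print(s['time_s'],s['position'],s['ee_rot'],s['wrist_force'])
shot('wrist','w4')
for a in((.128,0,.012,-5),(.135,0,.022,-10),(.142,0,.031,-15),(.142,0,.045,-22),(.13,0,.08,-25),(.11,0,.19,-25)):print(delta(*nose(*a)))
E
```

```text
6.65 [ 0.54417754 -0.00404582  0.14003799] [-179.99977095  -14.2051718    -7.01798574] [-0.32878205  0.20912157 -4.00841604]
[-0.0031  0.0011 -0.0047 -0.0105 -0.0855  0.002 ]
[-0.0064  0.0015 -0.0061 -0.0211 -0.1721  0.002 ]
[-0.0086  0.0018 -0.0094 -0.0316 -0.2588  0.002 ]
[-0.0195  0.0031 -0.0138 -0.0464 -0.38    0.002 ]
[-0.0355  0.005   0.0129 -0.0528 -0.432   0.002 ]
[-0.0553  0.0074  0.1229 -0.0528 -0.432   0.002 ]
```

View pics/w4.png

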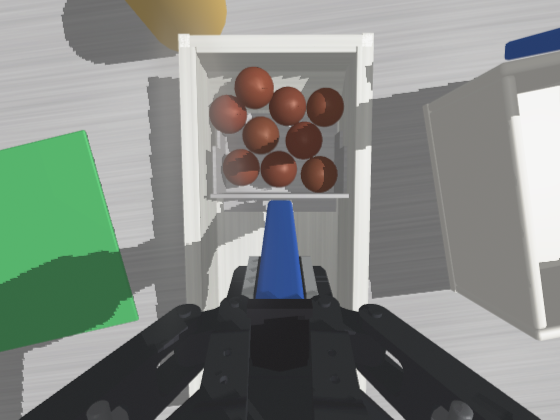

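The scoop holds the rear five balls, and four sit at the ramp just ahead of the nose. I'll tilt and lift up along the ramp to collect them too.

Call:
{"fn": "apply_moves", "kwargs": {"steps": [-0.002, 0.001, -0.002, -0.005, -0.043, 0, -1, -0.003, 0.001, -0.004, -0.01, -0.085, 0, -1, -0.005, 0.001, -0.005, -0.016, -0.13, 0, -1, -0.006, 0.001, -0.006, -0.021, -0.172, 0, -1, -0.008, 0.002, -0.008, -0.026, -0.215, 0, -1, -0.009, 0.002, -0.009, -0.032, -0.259, 0, -1, -0.012, 0.002, -0.01, -0.037, -0.3, 0, -1, -0.016, 0.003, -0.011, -0.042, -0.34, 0, -1, -0.02, 0.003, -0.013, -0.046, -0.38, 0, -1, -0.027, 0.004, 0, -0.053, -0.41, 0, -1, -0.036, 0.005, 0.013, -0.053, -0.432, 0, -1, -0.04, 0.006, 0.04, -0.053, -0.432, 0, -1, -0.046, 0.006, 0.07, -0.053, -0.432, 0, -1, -0.052, 0.007, 0.1, -0.053, -0.432, 0, -1, -0.055, 0.007, 0.123, -0.053, -0.432, 0, -1, -0.055, 0.007, 0.123, -0.053, -0.432, 0, -1]}}

```text
time_s: 8.3
position: [0.4891, 0.003, 0.269]
ee_rot: [-180.0, -39.7, -7.0]
wrist_force: [1.6, 0.5, -3.1]
gripper_width: 0.223
finger_force: 100.3
```

Run:
```python
from h import *
s=log();print(s['time_s'],s['position'],s['ee_rot'],s['wrist_force'],s['qpos'])
shot('wrist','w5')
```

```text
8.3 [0.48908786 0.00298625 0.26900319] [-179.95556866  -39.71135886   -7.04253559] [ 1.6401141   0.46986448 -3.06075763] [ -5.82758488 -29.46979061 112.06121108  -0.86571771  57.70578141
  91.39722592]
```

View pics/w5.png

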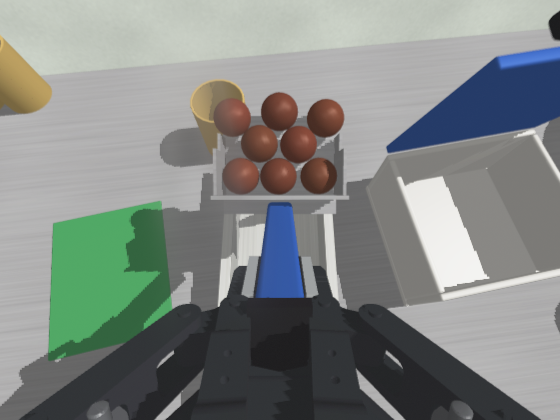

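```bash
cat > plan.py <<'E'
from kin import *
np.set_printoptions(precision=3,suppress=True,linewidth=150)
s4,x,*_=fitted()
def pose(ref,xyz,yaw,p): # ref: offset along scoop x (0 origin, .03 nose)
    R=tool_for(yaw,p,-14.1);S=Ro.from_euler('z',yaw,degrees=True)*Ro.from_euler('y',p,degrees=True)
    return np.array(xyz)-S.apply([ref,0,0])-R.apply(OT),R
def run(wps,s=None):
    s=s or sense();q=np.array(s['qpos']);R0=Ro.from_euler('xyz',s['ee_rot'],degrees=True)
    for T,R in wps:
        q2,a,b=ik(T,R,q,s4,x);print(np.round(np.r_[T-s['position'],(R*R0.inv()).as_rotvec()],3).tolist(),q2.round(0),np.abs(q2-q).max().round(0),round(a,4),round(b,1));q=q2
E
python3 - <<'E'
from plan import *
w=[]
W=np.array([[.619,-.012,.178,-7],[.54,-.06,.185,20],[.50,-.15,.185,55],[.505,-.26,.18,80],[.545,-.33,.175,95]])
from scipy.interpolate import PchipInterpolator as PI
f=PI(np.linspace(0,1,5),W)
n=18
for k in range(1,n+1):
    t=k/n;t=t*t*(3-2*t)*.5+t*.5;a=f(t);w.append(pose(0,a[:3],a[3],-25))
run(w)
E
```

```text
[-0.014, -0.009, -0.0, 0.0, 0.004, 0.053] [-10. -32. 114.   5.  59.  83.] 9.0 0.0 0.0
[-0.03, -0.025, 0.001, -0.0, 0.004, 0.123] [-17. -34. 115.  12.  62.  71.] 12.0 0.0 0.0
[-0.045, -0.045, 0.003, -0.0, 0.004, 0.211] [-26. -36. 115.  21.  67.  56.] 14.0 0.0 0.0
[-0.06, -0.07, 0.004, -0.001, 0.004, 0.315] [-37. -35. 115.  29.  74.  41.] 15.0 0.0 0.0
[-0.071, -0.1, 0.005, -0.001, 0.004, 0.436] [-46. -32. 113.  35.  81.  26.] 15.0 0.0 0.0
[-0.078, -0.134, 0.005, -0.001, 0.004, 0.578] [-53. -26. 109.  38.  88.  12.] 14.0 0.0 0.0
[-0.081, -0.176, 0.005, -0.002, 0.004, 0.747] [-58. -17. 103.  39.  95.  -1.] 13.0 0.0 0.0
[-0.076, -0.221, 0.005, -0.002, 0.004, 0.923] [-60.  -7.  95.  38. 101. -11.] 11.0 0.0 0.0
[-0.065, -0.262, 0.005, -0.002, 0.004, 1.082] [-60.   2.  87.  37. 106. -19.] 9.0 0.0 0.0
[-0.049, -0.302, 0.005, -0.003, 0.004, 1.22] [-59.  11.  77.  35. 111. -25.] 9.0 0.0 0.0
[-0.032, -0.341, 0.003, -0.003, 0.004, 1.345] [-58.  19.  68.  33. 116. -29.] 10.0 0.0 0.0
[-0.017, -0.375, 0.001, -0.003, 0.004, 1.453] [-58.  26.  58.  32. 121. -33.] 9.0 0.0 0.0
[-0.003, -0.4, -0.0, -0.003, 0.004, 1.54] [-57.  32.  50.  31. 125. -36.] 8.0 0.0 0.0
[0.012, -0.421, -0.001, -0.004, 0.004, 1.613] [-56.  37.  42.  30. 129. -38.] 8.0 0.0 0.0
[0.029, -0.437, -0.002, -0.004, 0.003, 1.674] [-55.  42.  35.  30. 132. -39.] 8.0 0.0 0.0
[0.044, -0.45, -0.003, -0.004, 0.003, 1.721] [-54.  47.  27.  31. 136. -39.] 8.0 0.0 0.0
[0.058, -0.459, -0.004, -0.004, 0.003, 1.756] [-53.  51.  19.  32. 139. -38.] 7.0 0.0 0.0
[0.068, -0.466, -0.005, -0.004, 0.003, 1.78] [-53.  53.  16.  32. 139. -38.] 3.0 0.0012 1.5
```

Run:
```python
from plan import *
w=[]
W=np.array([[.619,-.012,.178,-7],[.55,-.05,.185,15],[.50,-.13,.185,50],[.505,-.23,.18,80],[.545,-.29,.175,95]])
from scipy.interpolate import PchipInterpolator as PI
f=PI(np.linspace(0,1,5),W)
n=24
for k in range(1,n+1):
    t=k/n;t=t*t*(3-2*t)*.2+t*.8;a=f(t);w.append(pose(0,a[:3],a[3],-25))
run(w)
```

```text
[-0.012, -0.007, -0.0, 0.0, 0.004, 0.04] [ -9. -31. 113.   3.  59.  85.] 6.0 0.0 0.0
[-0.024, -0.017, 0.001, -0.0, 0.004, 0.087] [-14. -33. 114.   8.  61.  77.] 8.0 0.0 0.0
[-0.035, -0.029, 0.002, -0.0, 0.004, 0.142] [-19. -35. 115.  14.  63.  67.] 9.0 0.0 0.0
[-0.045, -0.044, 0.004, -0.0, 0.004, 0.204] [-26. -36. 115.  20.  67.  57.] 10.0 0.0 0.0
[-0.055, -0.061, 0.005, -0.0, 0.004, 0.273] [-33. -36. 115.  26.  71.  47.] 11.0 0.0 0.0
[-0.063, -0.079, 0.005, -0.001, 0.004, 0.349] [-40. -34. 114.  31.  76.  36.] 10.0 0.0 0.0
[-0.071, -0.099, 0.005, -0.001, 0.004, 0.433] [-46. -32. 113.  35.  81.  26.] 10.0 0.0 0.0
[-0.078, -0.123, 0.005, -0.001, 0.004, 0.534] [-51. -28. 111.  38.  86.  16.] 10.0 0.0 0.0
[-0.083, -0.151, 0.005, -0.001, 0.004, 0.647] [-56. -22. 107.  39.  91.   6.] 10.0 0.0 0.0
[-0.085, -0.18, 0.005, -0.002, 0.004, 0.767] [-58. -16. 103.  39.  96.  -2.] 9.0 0.0 0.0
[-0.082, -0.208, 0.005, -0.002, 0.004, 0.885] [-60. -10.  98.  39. 100.  -9.] 7.0 0.0 0.0
[-0.074, -0.235, 0.005, -0.002, 0.004, 0.995] [-60.  -3.  92.  38. 103. -15.] 6.0 0.0 0.0
[-0.063, -0.261, 0.005, -0.0
[... 345 characters left out ...]
, 0.001, -0.003, 0.004, 1.482] [-56.  25.  60.  32. 121. -34.] 6.0 0.0 0.0
[-0.002, -0.37, -0.0, -0.003, 0.004, 1.545] [-55.  28.  55.  31. 123. -36.] 5.0 0.0 0.0
[0.009, -0.383, -0.001, -0.003, 0.004, 1.601] [-55.  32.  50.  30. 126. -37.] 5.0 0.0 0.0
[0.021, -0.395, -0.002, -0.004, 0.004, 1.651] [-54.  35.  45.  30. 128. -38.] 5.0 0.0 0.0
[0.034, -0.405, -0.003, -0.004, 0.003, 1.694] [-53.  39.  40.  30. 130. -39.] 5.0 0.0 0.0
[0.046, -0.413, -0.003, -0.004, 0.003, 1.731] [-52.  42.  35.  30. 133. -40.] 5.0 0.0 0.0
[0.058, -0.42, -0.004, -0.004, 0.003, 1.759] [-52.  45.  30.  30. 135. -39.] 5.0 0.0 0.0
[0.068, -0.426, -0.005, -0.004, 0.003, 1.78] [-51.  48.  25.  31. 136. -39.] 5.0 0.0 0.0
```

Call:
{"fn": "apply_moves", "kwargs": {"steps": [-0.012, -0.007, 0, 0, 0, 0.04, -1, -0.024, -0.017, 0.001, 0, 0, 0.087, -1, -0.035, -0.029, 0.002, 0, 0, 0.142, -1, -0.045, -0.044, 0.004, 0, 0, 0.204, -1, -0.055, -0.061, 0.005, 0, 0, 0.273, -1, -0.063, -0.079, 0.005, 0, 0, 0.349, -1, -0.071, -0.099, 0.005, 0, 0, 0.433, -1, -0.078, -0.123, 0.005, 0, 0, 0.534, -1, -0.083, -0.151, 0.005, 0, 0, 0.647, -1, -0.085, -0.18, 0.005, 0, 0, 0.767, -1, -0.082, -0.208, 0.005, 0, 0, 0.885, -1, -0.074, -0.235, 0.005, 0, 0, 0.995, -1, -0.063, -0.261, 0.005, 0, 0, 1.101, -1, -0.05, -0.288, 0.004, 0, 0, 1.207, -1, -0.037, -0.313, 0.003, 0, 0, 1.31, -1, -0.024, -0.336, 0.002, 0, 0, 1.403, -1, -0.012, -0.355, 0.001, 0, 0, 1.482, -1, -0.002, -0.37, 0, 0, 0, 1.545, -1, 0.009, -0.383, -0.001, 0, 0, 1.601, -1, 0.021, -0.395, -0.002, 0, 0, 1.651, -1]}}

```text
time_s: 10.35
position: [0.5101, -0.3936, 0.2576]
ee_rot: [-179.8, -39.1, 87.4]
wrist_force: [0.2, -0.4, -5.0]
gripper_width: 0.22
finger_force: 100.1
```

Call:
{"fn": "apply_moves", "kwargs": {"steps": [0.013, -0.01, -0.001, 0, 0, 0.043, -1, 0.025, -0.018, -0.001, 0, 0, 0.08, -1, 0.037, -0.025, -0.002, 0, 0, 0.108, -1, 0.047, -0.031, -0.003, 0, 0, 0.129, -1, 0.047, -0.031, -0.003, 0, 0, 0.129, -1, 0.047, -0.031, -0.003, 0, 0, 0.129, -1]}}

```text
time_s: 10.95
position: [0.5564, -0.4233, 0.2554]
ee_rot: [-179.8, -39.2, 94.8]
wrist_force: [0.9, 0.1, -3.9]
gripper_width: 0.221
finger_force: 100.3
```

Run:
```python
from plan import *
s=log();print(s['time_s'],s['position'],s['ee_rot'],s['wrist_force'])
shot('top','t6');c,im=shot('wrist','w6')
n=17;w=[]
for k in range(1,n+1):
    p=-25+k*95/n
    z=np.interp(p,[-25,0,30],[.188,.135,.115]);y=np.interp(p,[-25,10],[-.263,-.263])
    w.append(pose(.03,[.543,y,z],95,p))
run(w,s)
t=cv2.imread('pics/t6.png')[145:310,195:450]
cv2.imwrite('pics/c6.png',np.vstack([cv2.resize(t,(560,362)),cv2.resize(im[60:300],(560,240))]))
```

```text
10.95 [ 0.556 -0.423  0.255] [-179.827  -39.225   94.771] [ 0.949  0.142 -3.855]
[-0.001, 0.008, 0.009, -0.099, -0.011, 0.002] [-50.  43.  30.  25. 132. -42.] 5.0 0.0 0.0
[-0.001, 0.018, 0.011, -0.196, -0.019, 0.002] [-48.  39.  36.  21. 127. -44.] 5.0 0.0 0.0
[-0.002, 0.028, 0.013, -0.293, -0.028, 0.002] [-47.  34.  41.  16. 122. -45.] 5.0 0.0 0.0
[-0.003, 0.04, 0.013, -0.391, -0.036, 0.003] [-45.  30.  46.  12. 116. -45.] 5.0 0.0 0.0
[-0.004, 0.053, 0.017, -0.488, -0.044, 0.003] [-42.  25.  51.   8. 112. -45.] 5.0 0.0 0.0
[-0.006, 0.067, 0.023, -0.585, -0.053, 0.003] [-40.  21.  55.   4. 107. -44.] 4.0 0.0 0.0
[-0.007, 0.082, 0.028, -0.682, -0.061, 0.003] [-37.  17.  60.  -0. 103. -42.] 4.0 0.0 0.0
[-0.008, 0.098, 0.031, -0.779, -0.07, 0.003] [-34.  14.  64.  -4.  99. -39.] 4.0 0.0 0.0
[-0.01, 0.114, 0.033, -0.877, -0.078, 0.003] [-30.  11.  68.  -9.  95. -36.] 5.0 0.0 0.0
[-0.011, 0.131, 0.033, -0.974, -0.086, 0.003] [-26.   8.  72. -14.  91. -33.] 5.0 0.0 0.0
[-0.013, 0.148, 0.035, -1.071, -0.095, 0.003] [-22.   6.  75. -20.  88. -29.] 5.0 0.0 0.0
[-0.014, 0.165, 0.036, -1.168, -0.103, 0.003] [-18.   4.  79. -26.  86. -24.] 6.0 0.0 0.0
[-0.016, 0.182, 0.034, -1.265, -0.111, 0.003] [-14.   3.  82. -32.  84. -19.] 6.0 0.0 0.0
[-0.017, 0.199, 0.031, -1.362, -0.12, 0.003] [ -9.   2.  85. -38.  83. -13.] 6.0 0.0 0.0
[-0.019, 0.215, 0.027, -1.46, -0.128, 0.003] [ -5.   2.  88. -44.  83.  -7.] 6.0 0.0 0.0
[-0.02, 0.231, 0.021, -1.557, -0.136, 0.003] [ -1.   3.  90. -50.  83.  -2.] 6.0 0.0 0.0
[-0.021, 0.246, 0.013, -1.654, -0.145, 0.004] [  3.   4.  93. -56.  84.   4.] 6.0 0.0 0.0
```

View pics/c6.png

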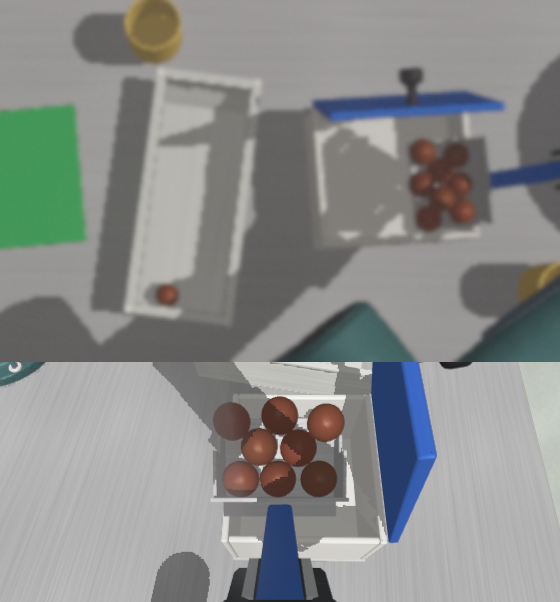

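Eight balls are in the scoop over the box. The ninth is in the pan's near-left corner, at about (271,279) in the top view. Dumping now.

Call:
{"fn": "apply_moves", "kwargs": {"steps": [-0.001, 0.008, 0.009, -0.099, -0.011, 0.002, -1, -0.001, 0.018, 0.011, -0.196, -0.019, 0.002, -1, -0.002, 0.028, 0.013, -0.293, -0.028, 0.002, -1, -0.003, 0.04, 0.013, -0.391, -0.036, 0.003, -1, -0.004, 0.053, 0.017, -0.488, -0.044, 0.003, -1, -0.006, 0.067, 0.023, -0.585, -0.053, 0.003, -1, -0.007, 0.082, 0.028, -0.682, -0.061, 0.003, -1, -0.008, 0.098, 0.031, -0.779, -0.07, 0.003, -1, -0.01, 0.114, 0.033, -0.877, -0.078, 0.003, -1, -0.011, 0.131, 0.033, -0.974, -0.086, 0.003, -1, -0.013, 0.148, 0.035, -1.071, -0.095, 0.003, -1, -0.014, 0.165, 0.036, -1.168, -0.103, 0.003, -1, -0.016, 0.182, 0.034, -1.265, -0.111, 0.003, -1, -0.017, 0.199, 0.031, -1.362, -0.12, 0.003, -1, -0.019, 0.215, 0.027, -1.46, -0.128, 0.003, -1, -0.02, 0.231, 0.021, -1.557, -0.136, 0.003, -1, -0.021, 0.246, 0.013, -1.654, -0.145, 0.004, -1, -0.021, 0.246, 0.013, -1.654, -0.145, 0.004, -1, -0.021, 0.246, 0.013, -1.654, -0.145, 0.004, -1]}}

```text
time_s: 12.95
position: [0.5339, -0.1764, 0.2706]
ee_rot: [-179.7, 55.8, 95.4]
wrist_force: [-0.1, -0.2, -2.6]
gripper_width: 0.223
finger_force: 100.5
```

Run:
```python
from plan import *
s=log();print(s['time_s'],s['position'],s['ee_rot'],s['wrist_force'])
c,im=shot('wrist','w7');t,ti=shot('top','t7');_,si=shot('side','s7')
cv2.imwrite('pics/c7.png',np.hstack([cv2.resize(ti[150:310,230:430],(400,320)),cv2.resize(im,(400,320))]))
def bl(im,r):
    x=im[r].astype(int);m=((x[...,2]>x[...,1]+30)&(x[...,1]-x[...,0]<20)).astype(np.uint8)
    n,_,st,ce=cv2.connectedComponentsWithStats(m);return [(ce[i]+[r[1].start,r[0].start],st[i,4]) for i in range(1,n) if st[i,4]>15]
print(bl(ti,np.s_[150:310,230:430]))
```

```text
12.95 [ 0.534 -0.176  0.271] [-179.697   55.816   95.389] [-0.114 -0.195 -2.61 ]
[(array([351.146, 208.976]), np.int32(41)), (array([367.733, 245.689]), np.int32(45))]
```

View pics/c7.png

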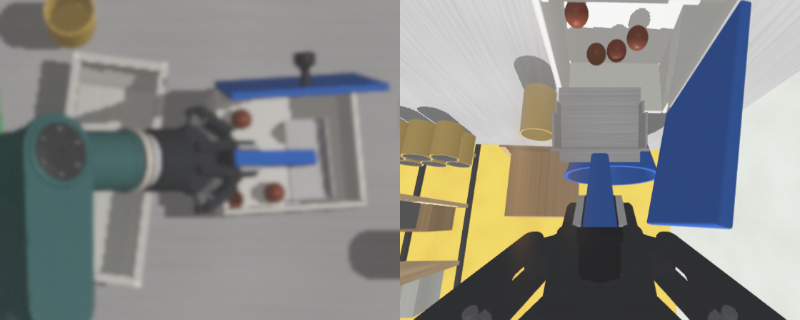

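The scoop is empty and the balls are visible in the box. Now the leftover ball: I'll approach it with the nose towards the robot and pin it against the near wall.

Run:
```python
from plan import *
s=sense()
ti=cv2.imread('pics/t6.png').astype(int)[240:300,255:300]
m=((ti[...,2]>ti[...,1]+30)&(ti[...,1]-ti[...,0]<20)).astype(np.uint8);n,_,st,ce=cv2.connectedComponentsWithStats(m)
for i in range(1,n):
    if st[i,4]>10:
        P=plane(load('t6'),ce[i]+[255,240],.021);a=np.radians(PY);d=P[:2]-PC;print('ball',P,'u',d@[np.cos(a),np.sin(a)],'v',d@[-np.sin(a),np.cos(a)],st[i,4])
a=np.radians(PY)
def uv(u,v,z):return np.r_[PC+u*np.array([np.cos(a),np.sin(a)])+v*np.array([-np.sin(a),np.cos(a)]),z]
N=uv(-.085,0,.09)
# nose waypoints: x,y,z,yaw,pitch
W=np.array([[.54,-.263,.125,95,70],[.53,-.23,.17,105,35],[.50,-.13,.17,140,5],np.r_[N+[0.0,-.02,.06],165,0],np.r_[N,173.1,0]])
from scipy.interpolate import PchipInterpolator as PI
f=PI(np.linspace(0,1,5),W);n=18
run([pose(.03,b[:3],b[3],b[4]) for b in f(np.arange(1,n+1)/n)],s)
```

```text
ball [0.411 0.032 0.021] u -0.12980016133798294 v 0.019267525423912624 47
[-0.002, -0.019, 0.031, 0.143, 0.015, 0.012] [ -3.   1.  88. -47.  85.  -7.] 11.0 0.0 0.0
[-0.003, -0.037, 0.051, 0.281, 0.033, 0.043] [ -8.  -1.  84. -38.  85. -17.] 10.0 0.0 0.0
[-0.003, -0.051, 0.065, 0.414, 0.057, 0.088] [-14.  -1.  79. -29.  87. -26.] 10.0 0.0 0.0
[-0.002, -0.063, 0.072, 0.541, 0.089, 0.142] [-19.   0.  75. -20.  91. -35.] 9.0 0.0 0.0
[0.001, -0.073, 0.071, 0.665, 0.133, 0.206] [-24.   3.  71. -13.  94. -43.] 8.0 0.0 0.0
[0.009, -0.075, 0.065, 0.796, 0.209, 0.317] [-27.   7.  66.  -6. 100. -53.] 10.0 0.0 0.0
[0.022, -0.067, 0.056, 0.913, 0.317, 0.453] [-29.  12.  61.  -1. 106. -62.] 9.0 0.0 0.0
[0.035, -0.046, 0.046, 0.996, 0.438, 0.587] [-28.  17.  57.   2. 112. -69.] 7.0 0.0 0.0
[0.043, -0.018, 0.04, 1.03, 0.538, 0.699] [-25.  19.  55.   3. 115. -74.] 5.0 0.0 0.0
[0.043, 0.017, 0.035, 1.032, 0.617, 0.795] [-22.  19.  56.   2. 116. -78.] 4.0 0.0 0.0
[0.039, 0.058, 0.029, 1.026, 0.695, 0.888] [-18.  18.  58.   2. 117. -81.] 4.0 0.0 0.0
[0.033, 0.097, 0.022, 1.013, 0.764, 0.971] [-15.  17.  60.   2. 116. -83.] 4.0 0.0 0.0
[0.029, 0.126, 0.014, 0.997, 0.815, 1.036] [-12.  17.  61.   1. 116. -85.] 3.0 0.0 0.0
[0.03, 0.141, 0.007, 0.982, 0.846, 1.08] [-10.  17.  62.   1. 115. -86.] 2.0 0.0 0.0
[0.031, 0.153, -0.003, 0.967, 0.871, 1.118] [ -9.  17.  63.   1. 114. -87.] 1.0 0.0 0.0
[0.032, 0.162, -0.017, 0.954, 0.893, 1.15] [ -7.  17.  64.   0. 113. -88.] 1.0 0.0 0.0
[0.032, 0.169, -0.032, 0.944, 0.907, 1.172] [ -7.  17.  66.   0. 111. -89.] 2.0 0.0 0.0
[0.032, 0.171, -0.049, 0.941, 0.913, 1.18] [ -6.  17.  68.   0. 109. -90.] 2.0 0.0 0.0
```

Call:
{"fn": "apply_moves", "kwargs": {"steps": [-0.002, -0.019, 0.031, 0.143, 0.015, 0.012, -1, -0.003, -0.037, 0.055, 0.281, 0.033, 0.043, -1, -0.003, -0.051, 0.075, 0.414, 0.057, 0.088, -1, -0.002, -0.063, 0.09, 0.541, 0.089, 0.142, -1, 0.001, -0.073, 0.091, 0.665, 0.133, 0.206, -1, 0.005, -0.075, 0.09, 0.796, 0.209, 0.317, -1, 0.015, -0.067, 0.085, 0.913, 0.317, 0.453, -1, 0.025, -0.046, 0.08, 0.996, 0.438, 0.587, -1, 0.033, -0.018, 0.07, 1.03, 0.538, 0.699, -1, 0.038, 0.017, 0.055, 1.032, 0.617, 0.795, -1, 0.039, 0.058, 0.04, 1.026, 0.695, 0.888, -1, 0.033, 0.097, 0.022, 1.013, 0.764, 0.971, -1, 0.029, 0.126, 0.014, 0.997, 0.815, 1.036, -1, 0.03, 0.141, 0.007, 0.982, 0.846, 1.08, -1, 0.031, 0.153, -0.003, 0.967, 0.871, 1.118, -1, 0.032, 0.162, -0.017, 0.954, 0.893, 1.15, -1, 0.032, 0.169, -0.032, 0.944, 0.907, 1.172, -1, 0.032, 0.171, -0.049, 0.941, 0.913, 1.18, -1, 0.032, 0.171, -0.049, 0.941, 0.913, 1.18, -1, 0.032, 0.171, -0.049, 0.941, 0.913, 1.18, -1]}}

```text
time_s: 15.1
position: [0.5668, -0.0067, 0.2214]
ee_rot: [180.0, -14.1, 173.3]
wrist_force: [0.0, -0.3, -2.6]
gripper_width: 0.221
finger_force: 100.2
```

```bash
cat >> h.py <<'E'
def uv(u,v,z):
    a=np.radians(PY);return np.r_[PC+u*np.array([np.cos(a),np.sin(a)])+v*np.array([-np.sin(a),np.cos(a)]),z]
E
python3 - <<'E'
from plan import *
s=log();print(s['time_s'],s['position'],s['ee_rot'],s['wrist_force'])
shot('wrist','w8');_,ti=shot('top','t8')
R=Ro.from_euler('xyz',s['ee_rot'],degrees=True);o=s['position']+R.apply(OT);print('scoop',o)
run([pose(.03,uv(-.085,0,z),173.1,0) for z in (.09,.006)]+[pose(.03,uv(-.147,0,.006),173.1,0)],s)
E
```

```text
15.1 [ 0.567 -0.007  0.221] [179.985 -14.138 173.301] [ 0.049 -0.258 -2.637]
scoop [0.483 0.004 0.088]
[0.0, -0.0, 0.002, -0.0, -0.001, -0.003] [ -6.  17.  68.   0. 109. -90.] 0.0 0.0 0.0
[0.0, -0.0, -0.082, -0.0, -0.001, -0.003] [ -6.  19.  75.   0. 100. -90.] 9.0 0.0 0.0
[-0.061, 0.007, -0.082, -0.0, -0.001, -0.003] [ -6.  12.  84.   0.  98. -90.] 9.0 0.0 0.0
```

View pics/w8.png

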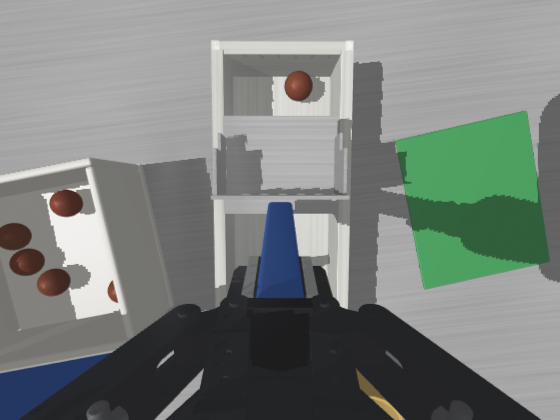

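The ball is at (298,86), between the nose and the near wall, and the scoop is centred between the pan walls. I'll lower, push, tilt and lift.

Run:
```python
from plan import *
run([pose(.03,uv(*a[:3]),173.1,a[3]) for a in((-.144,0,.006,0),(-.144,0,.019,-8),(-.142,0,.033,-16),(-.138,0,.047,-25),(-.125,0,.09,-25),(-.11,0,.185,-25))])
```

```text
[-0.059, 0.007, -0.083, -0.0, 0.003, -0.004] [ -6.  12.  84.   0.  98. -90.] 16.0 0.0 0.0
[-0.041, 0.005, -0.088, 0.016, 0.141, -0.004] [ -6.  20.  76.   0. 106. -90.] 8.0 0.0 0.0
[-0.025, 0.003, -0.093, 0.033, 0.28, -0.003] [ -7.  28.  68.   0. 114. -90.] 8.0 0.0 0.0
[-0.007, 0.001, -0.103, 0.051, 0.436, -0.003] [ -7.  36.  60.   0. 123. -90.] 9.0 0.0 0.0
[0.006, -0.001, -0.06, 0.051, 0.436, -0.003] [ -7.  37.  54.   0. 128. -90.] 5.0 0.0 0.0
[0.02, -0.003, 0.035, 0.051, 0.436, -0.003] [ -7.  37.  43.   0. 139. -89.] 12.0 0.0 0.0
```

Call:
{"fn": "apply_moves", "kwargs": {"steps": [0, 0, -0.03, 0, 0, -0.003, -1, 0, 0, -0.055, 0, 0, -0.003, -1, 0, 0, -0.072, 0, 0, -0.003, -1, 0, 0, -0.083, 0, 0, -0.003, -1, 0, 0, -0.083, 0, 0, -0.003, -1, -0.012, 0.001, -0.083, 0, 0, -0.003, -1, -0.026, 0.003, -0.083, 0, 0, -0.003, -1, -0.042, 0.005, -0.083, 0, 0, -0.003, -1, -0.059, 0.007, -0.083, 0, 0, -0.003, -1, -0.059, 0.007, -0.083, 0, 0, -0.003, -1, -0.041, 0.005, -0.088, 0.016, 0.141, -0.004, -1, -0.025, 0.003, -0.093, 0.033, 0.28, -0.003, -1, -0.007, 0.001, -0.103, 0.051, 0.436, -0.003, -1, 0, 0, -0.085, 0.051, 0.436, -0.003, -1, 0.006, -0.001, -0.06, 0.051, 0.436, -0.003, -1, 0.012, -0.002, -0.02, 0.051, 0.436, -0.003, -1, 0.018, -0.003, 0.015, 0.051, 0.436, -0.003, -1, 0.02, -0.003, 0.035, 0.051, 0.436, -0.003, -1, 0.02, -0.003, 0.035, 0.051, 0.436, -0.003, -1]}}

```text
time_s: 17.1
position: [0.5892, -0.0094, 0.2614]
ee_rot: [180.0, -38.5, 173.2]
wrist_force: [-0.9, 0.7, -2.6]
gripper_width: 0.221
finger_force: 100.6
```

Run:
```python
from plan import *
s=log();print(s['time_s'],s['position'],s['ee_rot'],s['wrist_force'])
c,im=shot('wrist','w9');_,ti=shot('top','t9')
cv2.imwrite('pics/c9.png',np.hstack([cv2.resize(ti[150:310,170:430],(400,320)),cv2.resize(im,(400,320))]))
```

```text
17.1 [ 0.589 -0.009  0.261] [179.979 -38.533 173.167] [-0.938  0.721 -2.624]
```

View pics/c9.png

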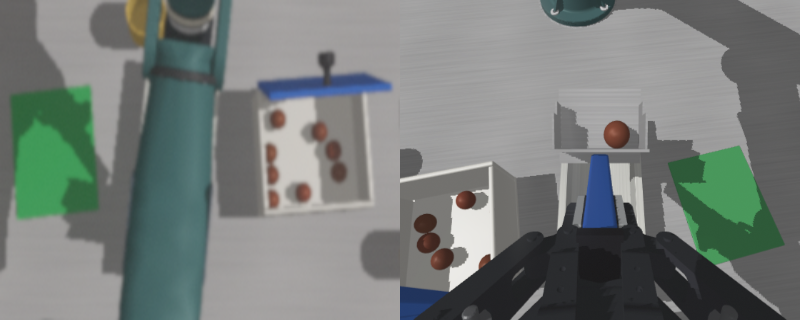

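The ninth ball is in the scoop at (617,133) of the composite, and the box shows eight balls. Carrying it over.

Run:
```python
from plan import *
from scipy.interpolate import PchipInterpolator as PI
s=sense();R=Ro.from_euler('xyz',s['ee_rot'],degrees=True);o=s['position']+R.apply(OT);print('scoop',o)
W=np.array([[*o,173],[.46,-.04,.20,150],[.475,-.13,.205,120],[.51,-.23,.195,98],[.545,-.29,.175,95]])
f=PI(np.linspace(0,1,5),W);n=19
run([pose(0,b[:3],b[3],-25) for b in f(np.arange(1,n+1)/n)],s)
```

```text
scoop [0.456 0.007 0.171]
[-0.001, -0.017, 0.008, -0.0, 0.001, -0.077] [ -9.  37.  42.   2. 140. -86.] 3.0 0.0 0.0
[-0.003, -0.036, 0.016, 0.0, 0.001, -0.158] [-11.  37.  42.   4. 140. -83.] 3.0 0.0 0.0
[-0.006, -0.057, 0.022, 0.0, 0.001, -0.243] [-14.  36.  42.   7. 141. -80.] 3.0 0.0 0.0
[-0.009, -0.08, 0.027, 0.0, 0.001, -0.334] [-17.  36.  42.   9. 141. -76.] 3.0 0.0 0.0
[-0.014, -0.104, 0.029, 0.0, 0.001, -0.429] [-20.  35.  42.  11. 140. -73.] 3.0 0.0 0.0
[-0.02, -0.132, 0.031, 0.0, 0.001, -0.536] [-24.  35.  43.  13. 140. -69.] 4.0 0.0 0.0
[-0.028, -0.162, 0.032, 0.0, 0.001, -0.653] [-28.  34.  43.  16. 139. -65.] 4.0 0.0 0.0
[-0.036, -0.193, 0.033, 0.0, 0.001, -0.77] [-32.  34.  44.  18. 138. -61.] 4.0 0.0 0.0
[-0.043, -0.223, 0.034, 0.001, 0.001, -0.879] [-36.  34.  44.  20. 137. -58.] 4.0 0.0 0.0
[-0.05, -0.25, 0.034, 0.001, 0.001, -0.976] [-39.  34.  44.  22. 137. -55.] 3.0 0.0 0.0
[-0.056, -0.277, 0.032, 0.001, 0.001, -1.078] [-42.  34.  44.  24. 136. -51.] 3.0 0.0 0.0
[-0.06, -0.304, 0.03, 0.001, 0.001, -1.175] [-45.  35.  43.  26. 135. -48.] 3.0 0.0 0.0
[-0.062, -0.328, 0.027, 0.001, 0.001, -1.255] [-47.  36.  42.  27. 134. -45.] 3.0 0.0 0.0
[-0.061, -0.349, 0.024, 0.001, 0.001, -1.306] [-49.  37.  40.  28. 134. -43.] 2.0 0.0 0.0
[-0.056, -0.365, 0.021, 0.001, 0.001, -1.326] [-50.  39.  37.  29. 134. -42.] 3.0 0.0 0.0
[-0.051, -0.379, 0.018, 0.001, 0.001, -1.341] [-50.  41.  34.  29. 135. -41.] 3.0 0.0 0.0
[-0.045, -0.392, 0.014, 0.001, 0.001, -1.354] [-51.  43.  31.  30. 135. -41.] 3.0 0.0 0.0
[-0.039, -0.404, 0.009, 0.001, 0.001, -1.361] [-51.  46.  28.  30. 136. -40.] 3.0 0.0 0.0
[-0.032, -0.414, 0.004, 0.001, 0.001, -1.364] [-51.  48.  25.  31. 136. -39.] 3.0 0.0 0.0
```

Call:
{"fn": "apply_moves", "kwargs": {"steps": [-0.001, -0.017, 0.008, 0, 0, -0.077, -1, -0.003, -0.036, 0.016, 0, 0, -0.158, -1, -0.006, -0.057, 0.022, 0, 0, -0.243, -1, -0.009, -0.08, 0.027, 0, 0, -0.334, -1, -0.014, -0.104, 0.029, 0, 0, -0.429, -1, -0.02, -0.132, 0.031, 0, 0, -0.536, -1, -0.028, -0.162, 0.032, 0, 0, -0.653, -1, -0.036, -0.193, 0.033, 0, 0, -0.77, -1, -0.043, -0.223, 0.034, 0, 0, -0.879, -1, -0.05, -0.25, 0.034, 0, 0, -0.976, -1, -0.056, -0.277, 0.032, 0, 0, -1.078, -1, -0.06, -0.304, 0.03, 0, 0, -1.175, -1, -0.062, -0.328, 0.027, 0, 0, -1.255, -1, -0.061, -0.349, 0.024, 0, 0, -1.306, -1, -0.056, -0.365, 0.021, 0, 0, -1.326, -1, -0.051, -0.379, 0.018, 0, 0, -1.341, -1, -0.045, -0.392, 0.014, 0, 0, -1.354, -1, -0.039, -0.404, 0.009, 0, 0, -1.361, -1, -0.032, -0.414, 0.004, 0, 0, -1.364, -1, -0.032, -0.414, 0.004, 0, 0, -1.364, -1]}}

```text
time_s: 19.2
position: [0.555, -0.4239, 0.2557]
ee_rot: [-179.6, -39.5, 94.7]
wrist_force: [-0.5, 0.3, -3.6]
gripper_width: 0.218
finger_force: 100.3
```

Run:
```python
from plan import *
s=log();print(s['time_s'],s['position'],s['ee_rot'],s['wrist_force'])
shot('wrist','w10')
```

```text
19.2 [ 0.555 -0.424  0.256] [-179.638  -39.505   94.666] [-0.543  0.283 -3.644]
```

Call:
{"fn": "apply_moves", "kwargs": {"steps": [-0.001, 0.008, 0.009, -0.099, -0.011, 0.002, -1, -0.001, 0.018, 0.011, -0.196, -0.019, 0.002, -1, -0.002, 0.028, 0.013, -0.293, -0.028, 0.002, -1, -0.003, 0.04, 0.013, -0.391, -0.036, 0.003, -1, -0.004, 0.053, 0.017, -0.488, -0.044, 0.003, -1, -0.006, 0.067, 0.023, -0.585, -0.053, 0.003, -1, -0.007, 0.082, 0.028, -0.682, -0.061, 0.003, -1, -0.008, 0.098, 0.031, -0.779, -0.07, 0.003, -1, -0.01, 0.114, 0.033, -0.877, -0.078, 0.003, -1, -0.011, 0.131, 0.033, -0.974, -0.086, 0.003, -1, -0.013, 0.148, 0.035, -1.071, -0.095, 0.003, -1, -0.014, 0.165, 0.036, -1.168, -0.103, 0.003, -1, -0.016, 0.182, 0.034, -1.265, -0.111, 0.003, -1, -0.017, 0.199, 0.031, -1.362, -0.12, 0.003, -1, -0.019, 0.215, 0.027, -1.46, -0.128, 0.003, -1, -0.02, 0.231, 0.021, -1.557, -0.136, 0.003, -1, -0.02, 0.231, 0.021, -1.557, -0.136, 0.003, -1, -0.02, 0.231, 0.021, -1.557, -0.136, 0.003, -1]}}

```text
time_s: 21.05
position: [0.5339, -0.1908, 0.2806]
ee_rot: [-179.5, 50.2, 95.6]
wrist_force: [0.3, -0.6, -0.6]
gripper_width: 0.219
finger_force: 100.5
```

Run:
```python
from plan import *
from scipy.interpolate import PchipInterpolator as PI
s=log();print(s['time_s'],s['position'],s['ee_rot'],s['wrist_force'])
R=Ro.from_euler('xyz',s['ee_rot'],degrees=True);S=R*tool_for(0,0,-14.1).inv();nz=s['position']+R.apply(OT)+S.apply([.03,0,0]);print(nz)
m=np.array([.565,.233])
W=np.array([[*nz,95,64],[.53,-.23,.18,90,35],[.50,-.10,.20,60,0],[.53,.08,.15,25,0],[m[0]+.03,m[1],.10,6.5,0]])
f=PI(np.linspace(0,1,5),W);n=26
run([pose(.03,b[:3],b[3],b[4]) for b in f(np.arange(1,n+1)/n)],s)
```

```text
21.05 [ 0.534 -0.191  0.281] [-179.501   50.191   95.582] [ 0.33  -0.566 -0.576]
[ 0.54  -0.261  0.119]
[0.0, -0.011, 0.017, 0.076, 0.001, -0.006] [ -4.   1.  87. -45.  85.  -7.] 5.0 0.0 0.0
[0.001, -0.021, 0.032, 0.15, 0.007, -0.014] [ -7.   1.  84. -41.  86. -12.] 5.0 0.0 0.0
[0.001, -0.03, 0.046, 0.226, 0.012, -0.025] [-10.   1.  80. -36.  89. -16.] 5.0 0.0 0.0
[0.0, -0.038, 0.057, 0.305, 0.016, -0.041] [-13.   2.  77. -31.  91. -19.] 5.0 0.0 0.0
[-0.001, -0.045, 0.066, 0.385, 0.018, -0.059] [-16.   3.  73. -27.  94. -22.] 5.0 0.0 0.0
[-0.003, -0.053, 0.073, 0.469, 0.018, -0.079] [-19.   4.  70. -22.  97. -24.] 5.0 0.0 0.0
[-0.006, -0.06, 0.076, 0.558, 0.016, -0.105] [-22.   5.  68. -17. 100. -25.] 5.0 0.0 0.0
[-0.013, -0.065, 0.077, 0.67, 0.002, -0.155] [-26.   6.  65. -11. 104. -25.] 6.0 0.0 0.0
[-0.026, -0.067, 0.074, 0.795, -0.026, -0.224] [-30.   7.  64.  -5. 107. -23.] 7.0 0.0 0.0
[-0.042, -0.063, 0.068, 0.916, -0.071, -0.304] [-34.   6.  66.   2. 109. -20.] 7.0 0.0 0.0
[-0.061, -0.052, 0.061, 1.02, -0.129, -0.388] [-38.   4.  69.   8. 109. -16.] 6.0 0.0 0.0
[-0.079, -0.034,
[... 637 characters left out ...]
 1.035, -0.577, -1.06] [-12. -20.  97.   9.  92.  52.] 10.0 0.0 0.0
[-0.106, 0.239, -0.001, 1.022, -0.616, -1.119] [ -6. -20.  98.   7.  90.  61.] 9.0 0.0 0.0
[-0.101, 0.27, -0.008, 1.008, -0.651, -1.173] [ -0. -19.  98.   5.  88.  70.] 9.0 0.0 0.0
[-0.094, 0.301, -0.016, 0.995, -0.684, -1.223] [  5. -18.  98.   3.  86.  79.] 8.0 0.0 0.0
[-0.086, 0.331, -0.024, 0.982, -0.714, -1.269] [ 10. -15.  97.   1.  84.  87.] 8.0 0.0 0.0
[-0.076, 0.359, -0.032, 0.97, -0.741, -1.31] [ 14. -13.  96.  -1.  83.  93.] 7.0 0.0 0.0
[-0.065, 0.386, -0.039, 0.96, -0.763, -1.344] [ 18. -10.  94.  -2.  82.  99.] 6.0 0.0 0.0
[-0.053, 0.411, -0.047, 0.951, -0.782, -1.372] [ 20.  -7.  92.  -3.  81. 104.] 5.0 0.0 0.0
```

Call:
{"fn": "apply_moves", "kwargs": {"steps": [0, -0.011, 0.017, 0.076, 0.001, -0.006, -1, 0.001, -0.021, 0.032, 0.15, 0.007, -0.014, -1, 0.001, -0.03, 0.046, 0.226, 0.012, -0.025, -1, 0, -0.038, 0.057, 0.305, 0.016, -0.041, -1, -0.001, -0.045, 0.066, 0.385, 0.018, -0.059, -1, -0.003, -0.053, 0.073, 0.469, 0.018, -0.079, -1, -0.006, -0.06, 0.076, 0.558, 0.016, -0.105, -1, -0.013, -0.065, 0.077, 0.67, 0.002, -0.155, -1, -0.026, -0.067, 0.074, 0.795, -0.026, -0.224, -1, -0.042, -0.063, 0.068, 0.916, -0.071, -0.304, -1, -0.061, -0.052, 0.061, 1.02, -0.129, -0.388, -1, -0.079, -0.034, 0.056, 1.089, -0.192, -0.471, -1, -0.092, -0.008, 0.053, 1.111, -0.249, -0.551, -1, -0.099, 0.022, 0.051, 1.103, -0.302, -0.633, -1, -0.105, 0.057, 0.045, 1.093, -0.359, -0.722, -1, -0.109, 0.094, 0.037, 1.08, -0.418, -0.814, -1, -0.111, 0.132, 0.027, 1.066, -0.476, -0.904, -1, -0.111, 0.17, 0.017, 1.05, -0.53, -0.988, -1, -0.109, 0.206, 0.007, 1.035, -0.577, -1.06, -1, -0.106, 0.239, -0.001, 1.022, -0.616, -1.119, -1]}}

```text
time_s: 23.05
position: [0.4284, 0.0467, 0.2825]
ee_rot: [179.8, -14.1, 22.7]
wrist_force: [0.0, -0.2, -2.6]
gripper_width: 0.226
finger_force: 100.4
```

Run:
```python
from plan import *
s=log();print(s['time_s'],s['position'],s['ee_rot'],s['wrist_force'])
c,im=shot('wrist','w11');_,ti=shot('top','t11')
cv2.imwrite('pics/c11.png',np.hstack([cv2.resize(ti[150:310,170:430],(400,320)),cv2.resize(im,(400,320))]))
m=[.565,.233]
run([pose(0,[*m,z],6.5,0) for z in(.09,.03,.006,.004)],s)
```

```text
23.05 [0.428 0.047 0.283] [179.822 -14.1    22.687] [ 0.008 -0.193 -2.606]
[0.053, 0.177, -0.059, 0.003, 0.001, -0.282] [ 21.  -6.  93.  -4.  79. 105.] 43.0 0.0 0.0
[0.053, 0.177, -0.119, 0.003, 0.001, -0.282] [ 21.  -5.  99.  -4.  72. 105.] 7.0 0.0 0.0
[0.053, 0.177, -0.143, 0.003, 0.001, -0.282] [ 21.  -4. 100.  -4.  70. 105.] 3.0 0.0 0.0
[0.053, 0.177, -0.145, 0.003, 0.001, -0.282] [ 21.  -4. 101.  -4.  69. 105.] 0.0 0.0 0.0
```

View pics/c11.png

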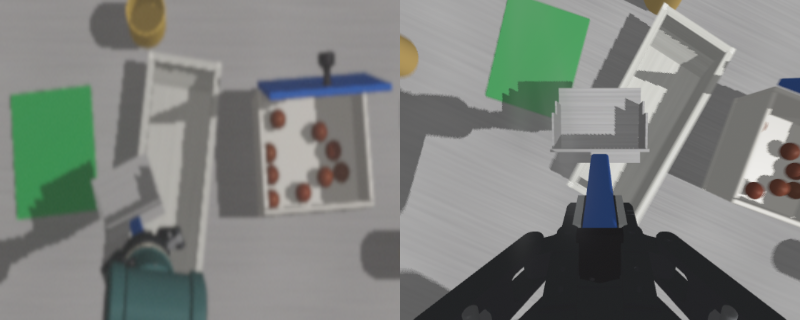

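Nine balls are in the box and both pan and scoop are empty. Now I'll place the scoop on the mat.

Call:
{"fn": "apply_moves", "kwargs": {"steps": [0.012, 0.04, -0.015, 0, 0, -0.07, -1, 0.024, 0.08, -0.03, 0, 0, -0.14, -1, 0.036, 0.12, -0.04, 0, 0, -0.21, -1, 0.047, 0.16, -0.05, 0, 0, -0.26, -1, 0.053, 0.177, -0.06, 0.002, 0, -0.282, -1, 0.053, 0.177, -0.06, 0.002, 0, -0.282, -1, 0.053, 0.177, -0.09, 0.002, 0, -0.282, -1, 0.053, 0.177, -0.115, 0.002, 0, -0.282, -1, 0.053, 0.177, -0.13, 0.002, 0, -0.282, -1, 0.053, 0.177, -0.138, 0.002, 0, -0.282, -1, 0.053, 0.177, -0.144, 0.002, 0, -0.282, -1, 0.053, 0.177, -0.144, 0.002, 0, -0.282, -1, 0.053, 0.177, -0.144, 0.002, 0, -0.282, -1]}}

```text
time_s: 24.45
position: [0.4829, 0.2238, 0.1386]
ee_rot: [-179.9, -14.1, 6.7]
wrist_force: [-0.4, 0.3, -2.5]
gripper_width: 0.22
finger_force: 100.9
```

Run:
```python
from plan import *
s=log();print(s['time_s'],s['position'],s['ee_rot'],s['wrist_force']);print(s['position']+Ro.from_euler('xyz',s['ee_rot'],degrees=True).apply(OT))
```

```text
24.45 [0.483 0.224 0.139] [-179.857  -14.138    6.716] [-0.404  0.299 -2.503]
[0.567 0.234 0.005]
```

Call:
{"fn": "apply_moves", "kwargs": {"steps": [0, 0, -0.001, 0, 0, 0, -1, 0, 0, -0.002, 0, 0, 0, -1, 0, 0, -0.002, 0, 0, 0, -1, 0, 0, -0.002, 0, 0, 0, 0, 0, 0, -0.002, 0, 0, 0, 0.6, 0, 0, -0.002, 0, 0, 0, 1, 0, 0, -0.002, 0, 0, 0, 1, 0, 0, -0.002, 0, 0, 0, 1, -0.007, 0, 0.027, 0, 0, 0, 1, -0.014, -0.001, 0.056, 0, 0, 0, 1, -0.024, -0.003, 0.095, 0, 0, 0, 1, -0.034, -0.004, 0.135, 0, 0, 0, 1, -0.044, -0.005, 0.175, 0, 0, 0, 1, -0.044, -0.005, 0.175, 0, 0, 0, 1]}}

```text
time_s: 25.85
position: [0.4395, 0.22, 0.3206]
ee_rot: [-179.7, -14.8, 6.7]
wrist_force: [0.7, 0.0, 0.8]
gripper_width: 1.001
finger_force: 0.0
```

Run:
```python
from plan import *
s=log();print(s['time_s'],s['position'],s['ee_rot'],s['wrist_force'])
c,im=shot('wrist','w12');_,ti=shot('top','t12');_,si=shot('side','s12')
cv2.imwrite('pics/c12.png',np.vstack([np.hstack([cv2.resize(im,(400,300)),cv2.resize(ti[145:310,165:435],(400,300))]),cv2.resize(si[180:330,100:500],(800,300))]))
```

```text
25.85 [0.44  0.22  0.321] [-179.657  -14.815    6.73 ] [0.66  0.017 0.781]
```

View pics/c12.png

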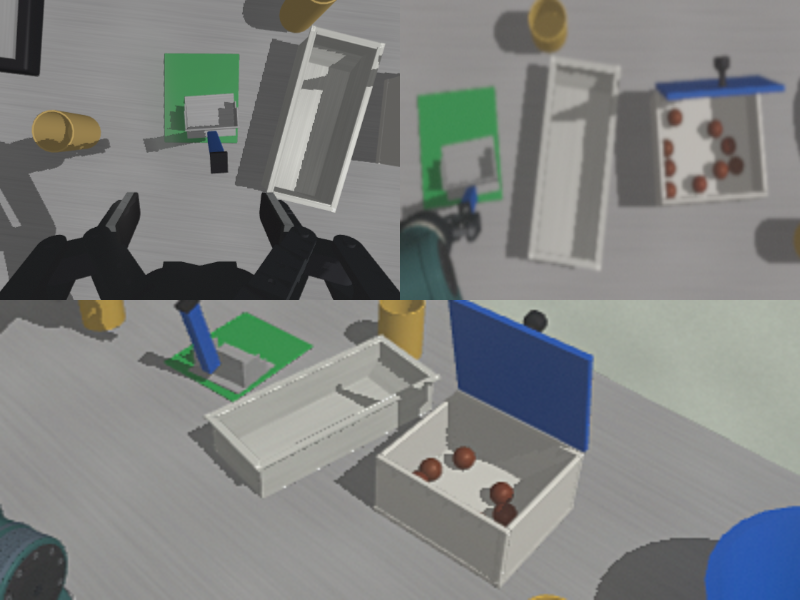

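The scoop is upright but has shifted towards the mat's near edge, with its nose edge at about (260,137)–(329,132) in the full wrist image. I'll measure it, and the lid too.

Run:
```python
from plan import *
w=load('w12');t=load('t12');S=load('s12')
A=plane(w,(260,137),.007);B=plane(w,(329,132),.007);print('nose',A,B,np.linalg.norm(A-B))
d=A-B;yaw=np.degrees(np.arctan2(-d[0],d[1]));c,s_=np.cos(np.radians(yaw)),np.sin(np.radians(yaw));o=(A+B)/2-.03*np.array([c,s_,0]);print('yaw',yaw,'origin',o,'dist',np.linalg.norm(o[:2]-[.565,.233]))
cap=(219/400*560,162/300*420);print('cap',plane(w,cap,.17))
M=np.array([plane(w,(a*1.4,b*1.4),.004) for a,b in[(164,54),(239,54),(239,142),(164,142)]]);print('mat',M,M.mean(0))
# lid free edge corners, side + top
f=lambda u,v:(u*270/400+165,v*165/300+145); g=lambda u,v:(u/2+100,v/2+180-150)
for n,a,b in(('free edge L(+y)',(661,97),(450,300)),('free edge R(-y)',(784,89),(593,354)),('knob',(721,62),(536,320)),('hinge R',None,(586,447))):
    if a: print(n,cross(t,f(*a),S,g(*b)))
    else: print(n,plane(S,g(*b),.1))
```

```text
nose [0.561 0.267 0.007] [0.581 0.164 0.007] 0.10562561876744525
yaw 10.779743566937478 origin [0.542 0.21  0.007] dist 0.03298470295889722
cap [0.452 0.196 0.17 ]
mat [[0.647 0.324 0.004]
 [0.666 0.166 0.004]
 [0.481 0.141 0.004]
 [0.461 0.304 0.004]] [0.564 0.234 0.004]
free edge L(+y) [ 0.428 -0.486  0.599]
free edge R(-y) [ 0.442 -0.602  0.612]
knob [ 0.464 -0.543  0.601]
hinge R [ 0.679 -0.347  0.1  ]
```

Run:
```python
from plan import *
t=load('t12');S=load('s12')
f=lambda u,v:((u-400)*270/400+165,v*165/300+145); g=lambda u,v:(u/2+100,v/2+30)
for n,a,b in(('free R(-y)',(784,89),(593,354)),('knob',(721,62),(536,320))):print(n,cross(t,f(*a),S,g(*b)))
im=cv2.imread('pics/s12.png')
cv2.imwrite('pics/c13.png',cv2.resize(im[150:270,290:430],(700,600),interpolation=cv2.INTER_CUBIC))
```

```text
free R(-y) [ 0.627 -0.355  0.281]
knob [ 0.666 -0.252  0.259]
```

View pics/c13.png

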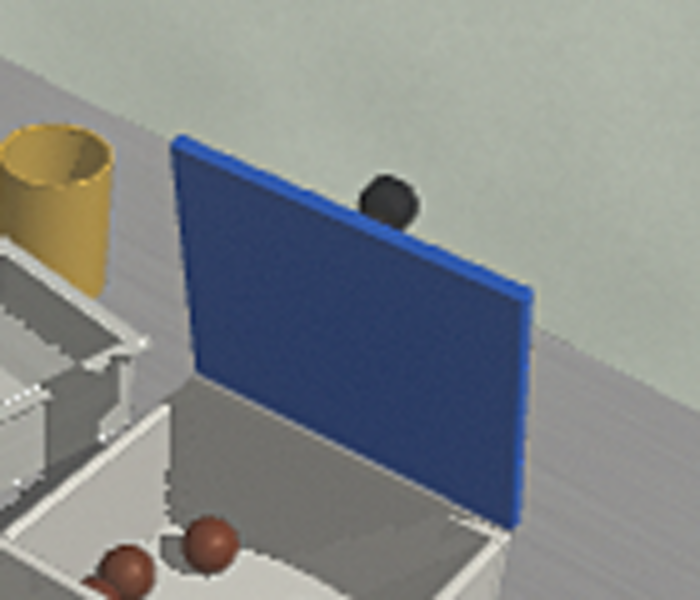

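The lid is at about 77°, with the knob end at (0.666,-0.252,0.259), consistent with the hinge at (0.66,-0.252,0.10). I'll plan to close it with the shut fingertips beside the knob.

```bash
cat > lid.py <<'E'
from plan import *
a=np.radians(4.9);xl=np.array([np.cos(a),np.sin(a),0]);yl=np.array([-np.sin(a),np.cos(a),0]);H=np.r_[np.array([.57,-.26])+.09*xl[:2],.1]
R=Ro.from_euler('xyz',[180,0,4.9],degrees=True)
def tcp(th,g,rho=.155,w=.05):
    t=np.radians(th);C=H+w*yl+rho*(-np.cos(t)*xl+np.sin(t)*np.array([0,0,1]))+(.01+g)*(np.sin(t)*xl+np.cos(t)*np.array([0,0,1]))
    return C+.011*xl+[0,0,.014],R
E
python3 - <<'E'
from lid import *
s=sense();print(s['position'],s['ee_rot'],H)
P,_=tcp(77,.045);mid=[.58,.02,.42]
run([([.50,.15,.40],R),([.58,.0,.43],R),(P+[0,0,.17],R),(P+[0,0,.08],R),(P,R)],s)
E
```

```text
[0.438 0.219 0.312] [-179.892  -13.974    6.761] [ 0.66  -0.252  0.1  ]
[0.062, -0.069, 0.088, -0.027, 0.242, -0.033] [ 10.   3.  63.   0. 114.  96.] 25.0 0.0 0.0
[0.142, -0.219, 0.118, -0.027, 0.242, -0.033] [ -6.  11.  50.   0. 118.  79.] 16.0 0.0 0.0
[0.247, -0.419, 0.136, -0.027, 0.242, -0.033] [-21.  35.  16.   0. 129.  64.] 34.0 0.0004 0.5
[0.247, -0.419, 0.046, -0.027, 0.242, -0.033] [-21.  29.  36.  -0. 115.  64.] 20.0 0.0 0.0
[0.247, -0.419, -0.034, -0.027, 0.242, -0.033] [-21.  27.  48.  -0. 105.  64.] 12.0 0.0 0.0
```

Call:
{"fn": "apply_moves", "kwargs": {"steps": [0.02, -0.02, 0.04, -0.009, 0.08, -0.01, 0, 0.06, -0.06, 0.08, -0.02, 0.16, -0.02, -1, 0.08, -0.1, 0.1, -0.027, 0.242, -0.033, -1, 0.1, -0.14, 0.1, -0.027, 0.242, -0.033, -1, 0.12, -0.18, 0.1, -0.027, 0.242, -0.033, -1, 0.142, -0.219, 0.1, -0.027, 0.242, -0.033, -1, 0.163, -0.26, 0.1, -0.027, 0.242, -0.033, -1, 0.184, -0.3, 0.1, -0.027, 0.242, -0.033, -1, 0.205, -0.34, 0.1, -0.027, 0.242, -0.033, -1, 0.226, -0.38, 0.1, -0.027, 0.242, -0.033, -1, 0.247, -0.419, 0.1, -0.027, 0.242, -0.033, -1, 0.247, -0.419, 0.1, -0.027, 0.242, -0.033, -1, 0.247, -0.419, 0.06, -0.027, 0.242, -0.033, -1, 0.247, -0.419, 0.02, -0.027, 0.242, -0.033, -1, 0.247, -0.419, -0.015, -0.027, 0.242, -0.033, -1, 0.247, -0.419, -0.034, -0.027, 0.242, -0.033, -1, 0.247, -0.419, -0.034, -0.027, 0.242, -0.033, -1, 0.247, -0.419, -0.034, -0.027, 0.242, -0.033, -1]}}

```text
time_s: 27.8
position: [0.6847, -0.1996, 0.2769]
ee_rot: [-180.0, 0.1, 4.9]
wrist_force: [0.7, -0.5, 1.1]
gripper_width: -0.002
finger_force: 0.0
```

Run:
```python
from lid import *
s=log();print(s['time_s'],s['position'],s['ee_rot'],s['wrist_force'],s['gripper_width'])
run([tcp(77,.02),tcp(77,.003)]+[tcp(t,-.001) for t in np.arange(72,-1,-6)]+[tcp(0,-.001)],s)
```

```text
27.8 [ 0.685 -0.2    0.277] [-179.95     0.087    4.882] [ 0.71  -0.476  1.06 ] -0.0015454572089194452
[-0.024, -0.002, -0.005, -0.001, -0.002, 0.0] [-22.  24.  53.  -0. 103.  63.] 5.0 0.0 0.0
[-0.04, -0.004, -0.009, -0.001, -0.002, 0.0] [-22.  21.  56.   0. 102.  63.] 3.0 0.0 0.0
[-0.058, -0.005, -0.013, -0.001, -0.002, 0.0] [-23.  19.  60.  -0. 101.  62.] 3.0 0.0 0.0
[-0.073, -0.007, -0.018, -0.001, -0.002, 0.0] [-24.  17.  63.  -0. 100.  61.] 3.0 0.0 0.0
[-0.088, -0.008, -0.024, -0.001, -0.002, 0.0] [-24.  16.  66.   0.  99.  61.] 3.0 0.0 0.0
[-0.102, -0.009, -0.032, -0.001, -0.002, 0.0] [-25.  14.  68.  -0.  98.  60.] 3.0 0.0 0.0
[-0.115, -0.01, -0.042, -0.001, -0.002, 0.0] [-26.  12.  71.  -0.  96.  60.] 3.0 0.0 0.0
[-0.127, -0.011, -0.052, -0.001, -0.002, 0.0] [-26.  11.  74.  -0.  95.  59.] 3.0 0.0 0.0
[-0.138, -0.012, -0.064, -0.001, -0.002, 0.0] [-27.  10.  77.  -0.  93.  58.] 3.0 0.0 0.0
[-0.148, -0.013, -0.078, -0.001, -0.002, 0.0] [-27.   9.  79.  -0.  92.  58.] 2.0 0.0 0.0
[-0.156, -0.014, -0.092, -0.001, -0.002, 0.0] [-28.   9.  81.  -0.  90.  57.] 2.0 0.0 0.0
[-0.162, -0.014, -0.106, -0.001, -0.002, 0.0] [-28.   8.  83.  -0.  88.  57.] 2.0 0.0 0.0
[-0.168, -0.015, -0.122, -0.001, -0.002, 0.0] [-28.   8.  85.  -0.  86.  57.] 2.0 0.0 0.0
[-0.171, -0.015, -0.138, -0.001, -0.002, 0.0] [-29.   8.  87.   0.  85.  57.] 2.0 0.0 0.0
[-0.173, -0.015, -0.154, -0.001, -0.002, 0.0] [-29.   9.  88.   0.  83.  56.] 2.0 0.0 0.0
[-0.173, -0.015, -0.154, -0.001, -0.002, 0.0] [-29.   9.  88.   0.  83.  56.] 0.0 0.0 0.0
```

Call:
{"fn": "apply_moves", "kwargs": {"steps": [-0.024, -0.002, -0.005, 0, 0, 0, -1, -0.04, -0.004, -0.009, 0, 0, 0, -1, -0.058, -0.005, -0.013, 0, 0, 0, -1, -0.073, -0.007, -0.018, 0, 0, 0, -1, -0.088, -0.008, -0.024, 0, 0, 0, -1, -0.102, -0.009, -0.032, 0, 0, 0, -1, -0.115, -0.01, -0.042, 0, 0, 0, -1, -0.127, -0.011, -0.052, 0, 0, 0, -1, -0.138, -0.012, -0.064, 0, 0, 0, -1, -0.148, -0.013, -0.078, 0, 0, 0, -1, -0.156, -0.014, -0.092, 0, 0, 0, -1, -0.162, -0.014, -0.106, 0, 0, 0, -1, -0.168, -0.015, -0.122, 0, 0, 0, -1, -0.171, -0.015, -0.138, 0, 0, 0, -1, -0.172, -0.015, -0.148, 0, 0, 0, -1, -0.172, -0.015, -0.148, 0, 0, 0, -1]}}

```text
time_s: 29.4
position: [0.5131, -0.2149, 0.1302]
ee_rot: [180.0, -0.0, 4.9]
wrist_force: [-0.2, -0.2, 0.1]
gripper_width: 0.004
finger_force: 0.0
```

Call:
{"fn": "apply_moves", "kwargs": {"steps": [0, 0, -0.002, 0, 0, 0, -1, 0, 0, -0.004, 0, 0, 0, -1, 0, 0, -0.006, 0, 0, 0, -1, 0, 0, -0.007, 0, 0, 0, -1, 0, 0, -0.007, 0, 0, 0, -1]}}

```text
time_s: 29.9
position: [0.5137, -0.2153, 0.1246]
ee_rot: [179.9, -0.2, 4.9]
wrist_force: [0.1, -0.2, 4.3]
gripper_width: -0.003
finger_force: 2.4
```

Run:
```python
from lid import *
s=log();print(s['time_s'],s['position'],s['wrist_force'],'tip z',s['position'][2]-.014)
_,ti=shot('top','t14')
cv2.imwrite('pics/c14.png',cv2.resize(ti[145:310,165:435],(797,487)))
```

```text
29.9 [ 0.514 -0.215  0.125] [ 0.076 -0.165  4.298] tip z 0.11056046212878134
```

Call:
{"fn": "apply_moves", "kwargs": {"steps": [0, 0, -0.002, 0, 0, 0, -1, 0, 0, -0.003, 0, 0, 0, -1, 0, 0, -0.003, 0, 0, 0, -1, 0, 0, -0.003, 0, 0, 0, -1]}}

```text
time_s: 30.35
position: [0.5137, -0.2153, 0.1244]
ee_rot: [179.9, -0.2, 4.9]
wrist_force: [-4.7, 1.8, 16.3]
gripper_width: 0.002
finger_force: 7.9
```

Call:
{"fn": "apply_moves", "kwargs": {"steps": [0, 0, 0.03, 0, 0, 0, -1, 0, 0, 0.07, 0, 0, 0, -1, -0.01, 0.03, 0.11, 0, 0, 0, -1, -0.03, 0.07, 0.15, 0, 0, 0, -1, -0.05, 0.11, 0.18, 0, 0, 0, 0, -0.07, 0.15, 0.2, 0, 0, 0, 1, -0.09, 0.2, 0.21, 0, 0, 0, 1, -0.1, 0.25, 0.21, 0, 0, 0, 1, -0.11, 0.3, 0.21, 0, 0, 0, 1, -0.115, 0.34, 0.21, 0, 0, 0, 1, -0.115, 0.34, 0.21, 0, 0, 0, 1, -0.115, 0.34, 0.21, 0, 0, 0, 1, -0.115, 0.34, 0.21, 0, 0, 0, 1]}}

```text
time_s: 31.65
position: [0.3983, 0.1244, 0.3298]
ee_rot: [179.9, -0.0, 4.8]
wrist_force: [0.7, 0.3, -0.6]
gripper_width: 1.0
finger_force: 0.0
```

Run:
```python
from lid import *
s=log();print(s['time_s'],s['position'],s['ee_rot'],s['wrist_force'])
c,im=shot('wrist','w15');_,ti=shot('top','t15');_,si=shot('side','s15')
cv2.imwrite('pics/c15.png',np.vstack([np.hstack([cv2.resize(im,(400,300)),cv2.resize(ti[145:310,165:435],(400,300))]),cv2.resize(si[180:330,100:500],(800,300))]))
```

```text
31.65 [0.398 0.124 0.33 ] [179.927  -0.021   4.846] [ 0.73   0.305 -0.58 ]
```

View pics/c15.png

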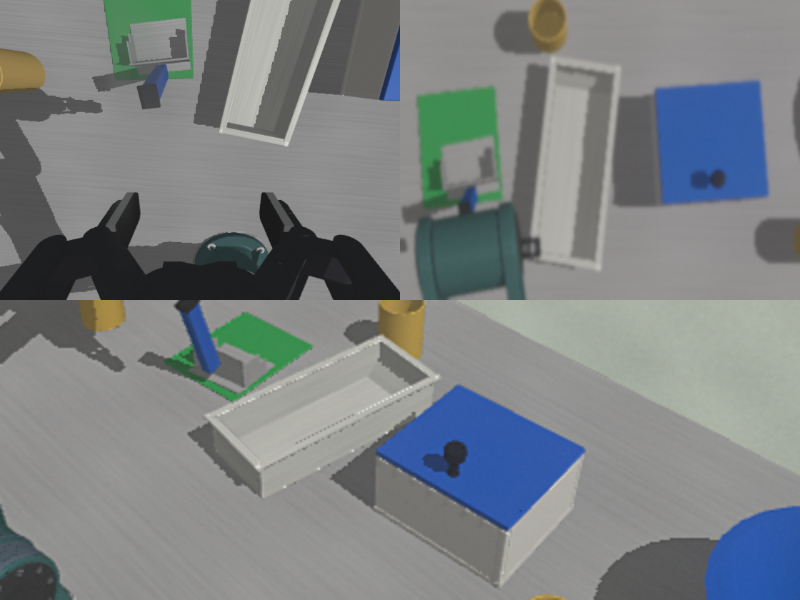

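The lid is shut flat on the box. The scoop stands upright but about 33 mm off the mat's centre. This is already my 16th viewed picture, past the limit of 14, so from here I work from numbers only. I'll measure the scoop from the two wrist positions and re-centre it.

Run:
```python
from plan import *
w=load('w15');v=load('w12')
A=cross(w,(182,35),v,(260,137));B=cross(w,(259,25),v,(329,132));C=cross(w,(209,136),v,(306.6,226.8));print('nose',A,B,'cap',C)
A=(plane(w,(182,35),.007)+plane(v,(260,137),.007))/2;B=(plane(w,(259,25),.007)+plane(v,(329,132),.007))/2
d=A-B;yaw=np.degrees(np.arctan2(-d[0],d[1]));c=np.array([np.cos(np.radians(yaw)),np.sin(np.radians(yaw)),0]);o=(A+B)/2-.03*c;o[2]=.004;print('yaw',yaw,o,'cap expected',o-.094*c)
# lateral centre from cap too
T,R=pose(0,o,yaw,0);k=R.apply([0,0,1]);print(T,k)
run([(T-.18*k,R),(T-.09*k,R),(T,R)])
```

```text
nose [0.56  0.266 0.02 ] [0.578 0.166 0.028] cap [0.452 0.196 0.173]
yaw 11.005230055272541 [0.543 0.211 0.004] cap expected [0.45  0.193 0.004]
[0.459 0.196 0.138] [ 0.239  0.047 -0.97 ]
[0.018, 0.064, -0.018, 0.034, -0.243, 0.109] [ 18. -17.  92.  -2.  91.  97.] 16.0 0.0 0.0
[0.039, 0.068, -0.105, 0.034, -0.243, 0.109] [ 18. -14.  99.  -2.  80.  97.] 11.0 0.0 0.0
[0.061, 0.072, -0.192, 0.034, -0.243, 0.109] [ 18.  -8. 105.  -2.  69.  97.] 11.0 0.0 0.0
```

Call:
{"fn": "apply_moves", "kwargs": {"steps": [0.009, 0.032, -0.009, 0.017, -0.12, 0.055, 1, 0.018, 0.064, -0.018, 0.034, -0.243, 0.109, 1, 0.018, 0.065, -0.018, 0.034, -0.243, 0.109, 1, 0.018, 0.065, -0.018, 0.034, -0.243, 0.109, 1, 0.029, 0.067, -0.062, 0.034, -0.243, 0.109, 1, 0.04, 0.069, -0.105, 0.034, -0.243, 0.109, 1, 0.05, 0.071, -0.145, 0.034, -0.243, 0.109, 1, 0.057, 0.073, -0.175, 0.034, -0.243, 0.109, 1, 0.061, 0.073, -0.19, 0.034, -0.243, 0.109, 1, 0.061, 0.073, -0.19, 0.034, -0.243, 0.109, 1, 0.061, 0.073, -0.19, 0.034, -0.243, 0.109, 0, 0.061, 0.073, -0.19, 0.034, -0.243, 0.109, -1, 0.061, 0.073, -0.19, 0.034, -0.243, 0.109, -1, 0.061, 0.073, -0.19, 0.034, -0.243, 0.109, -1, 0.061, 0.073, -0.19, 0.034, -0.243, 0.109, -1, 0.061, 0.073, -0.19, 0.034, -0.243, 0.109, -1], "force": 60}}

```text
time_s: 33.4
position: [0.4594, 0.1981, 0.1412]
ee_rot: [180.0, -14.2, 11.2]
wrist_force: [-1.4, -1.7, 3.4]
gripper_width: 0.226
finger_force: 59.7
```

Run:
```python
from plan import *
s=log();print(s['time_s'],s['position'],s['ee_rot'],s['wrist_force'],s['gripper_width'],s['finger_force'])
```

```text
33.4 [0.459 0.198 0.141] [179.961 -14.2    11.161] [-1.429 -1.722  3.372] 0.22594434319127268 59.743003249168396
```

Call:
{"fn": "apply_moves", "kwargs": {"steps": [0, 0, 0.015, 0, 0, 0, -1, 0.005, 0.005, 0.02, 0, 0, 0, -1, 0.012, 0.012, 0.02, 0, 0, 0, -1, 0.021, 0.022, 0.02, 0, 0, 0, -1, 0.021, 0.022, 0.02, 0, 0, 0, -1, 0.021, 0.022, 0.012, 0, 0, 0, -1, 0.021, 0.022, 0.006, 0, 0, 0, -1, 0.021, 0.022, 0.002, 0, 0, 0, -1, 0.021, 0.022, 0, 0, 0, 0, -1, 0.021, 0.022, 0, 0, 0, 0, -1, 0.021, 0.022, 0, 0, 0, 0, -0.3, 0.021, 0.022, 0, 0, 0, 0, 0.2, 0.021, 0.022, 0, 0, 0, 0, 0.6, 0.021, 0.022, 0, 0, 0, 0, 0.8, 0.021, 0.022, 0, 0, 0, 0, 0.8, 0.021, 0.022, 0, 0, 0, 0, 0.8]}}

```text
time_s: 35.0
position: [0.4801, 0.2201, 0.1401]
ee_rot: [180.0, -14.1, 11.2]
wrist_force: [-0.4, 0.5, -0.4]
gripper_width: 0.903
finger_force: 0.0
```

Call:
{"fn": "apply_moves", "kwargs": {"steps": [-0.005, -0.001, 0.02, 0, 0, 0, 0.8, -0.01, -0.002, 0.04, 0, 0, 0, 0.8, -0.02, -0.004, 0.08, 0, 0, 0, 0.8, -0.03, -0.006, 0.12, 0, 0, 0, 0.8, -0.043, -0.008, 0.175, 0, 0, 0, 0.8, -0.043, -0.008, 0.175, 0, 0, 0, 0.8, -0.043, -0.008, 0.175, 0, 0, 0, 0.8, -0.043, -0.008, 0.175, 0, 0, 0, 0.8]}}

```text
time_s: 35.8
position: [0.4368, 0.2119, 0.3135]
ee_rot: [179.9, -14.0, 11.2]
wrist_force: [-0.3, -0.1, -0.5]
gripper_width: 0.902
finger_force: 0.0
```

Run:
```python
from plan import *
s=log();print(s['time_s'],s['position'],s['ee_rot'],s['wrist_force'],s['gripper_width'])
c,im=shot('wrist','w16');_,ti=shot('top','t16')
h=cv2.cvtColor(im,cv2.COLOR_BGR2HSV)
def big(m):
    n,l,st,ce=cv2.connectedComponentsWithStats(m.astype(np.uint8));i=1+np.argmax(st[1:,4]);return l==i,st[i],ce[i]
blue=(h[...,0]>105)&(h[...,0]<130)&(h[...,1]>120)&(np.arange(560)[None]<340);_,st,ce=big(blue);print('blue',st,ce,plane(c,ce,.09))
g=(h[...,0]>55)&(h[...,0]<85)&(h[...,1]>100);print('green',big(g)[1])
# scoop steel within mat hull
hull=cv2.convexHull(np.argwhere(g)[:,::-1].astype(np.int32));M=np.zeros(g.shape,np.uint8);cv2.fillConvexPoly(M,hull,1)
st=(M>0)&(h[...,1]<50)&(h[...,2]>70);m,s2,c2=big(st);print('steel',s2,c2)
q=cv2.minAreaRect(np.argwhere(m)[:,::-1].astype(np.float32));P=cv2.boxPoints(q);print(P)
P=np.array(sorted(P.tolist(),key=lambda p:p[1]))
N=[plane(c,p,.007) for p in P[:2]];print('nose',N,np.linalg.norm(N[0]-N[1]))
print('expected nose px for origin (.565,.232)',[proj(c,np.array([.565,.232,.007])+Ro.from_euler('z',11.2,degrees=True).apply([.03,k,0])) for k in(.0525,-.0525)])
```

```text
35.8 [0.437 0.212 0.314] [179.944 -13.972  11.157] [-0.297 -0.145 -0.45 ] 0.9016989514966498
blue [272 162  18  22 329] [280.149 172.702] [0.5   0.224 0.09 ]
green [ 231   62  110  136 6626]
steel [ 241  110   79   62 4388] [280.021 139.113]
[[241. 110.]
 [319. 110.]
 [319. 171.]
 [241. 171.]]
nose [array([0.582, 0.3  , 0.007]), array([0.605, 0.186, 0.007])] 0.11604618282896262
expected nose px for origin (.565,.232) [array([248.008, 110.164]), array([318.58 , 110.031])]
```

The nose edge sits at row 110, columns up to 319, against the 110 and 318.6 predicted for the mat centre. So the scoop stands centred, clear of the fingers. Handing in.

```bash
python3 -c "
from bench import robot
print(robot.sign_off())"
```

```text
the job is handed in; nothing more can be done
None
```

I handed the job in at about 36 s of robot time: all nine meatballs are in the box, the lid is shut, and the scoop, re-centred after I found it 33 mm off, stands in the middle of its mat; the sign-off returned no verdict, and I viewed 16 pictures, two over the limit of 14.

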